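Slide a sensor clamp round a bent mounting rod to its stop

TASK

Pick up the drilled sensor clamp, thread it onto the free end of the bent rod and slide it along the rod and round the bend until it meets the stop ring. Press it against the ring for a moment with about 8 N (not over 15 N) so that it is fully home, then let go and leave it hanging there. The rod was bent by hand, so feel your way: never force the clamp against the rod with more than 10 N, and do not disturb the other things on the bench.

Things in the scene. Friction and masses are not known exactly. Their poses are not given: they have to be found in the camera images.
- clamp_center (a point): Centre of the loose sensor clamp, half-way up: an upright block 22 (its x) x 30 (its y) x 52 (z) mm, grey plastic above, aluminium below, 70 to 180 g, standing on the bench. A 15 mm round bore runs right through the 22 mm length along its x axis, slightly chamfered at both ends, its axis 10 mm above this point. Both ends are alike. It is gripped from above across its 30 mm width, on the flat faces that look along its y
- clamp_bore (a point): Centre of the clamp's bore: on the bore axis, mid-length, 36 mm above the clamp's underside and 16 mm below its top; same axes as clamp_center
- rod_tip (a point): Rounded free end of the fixed bent steel rod (12 mm diameter, level throughout, axis 130 mm above the bench), on the axis at the very end. A point of the real rod. Axes: z up; the free leg's inward direction (tip to bend) is this x axis turned 70 degrees counter-clockwise seen from above
- rod_entry (a point): Point on the real rod's axis 25 mm in from the free end, on the straight free leg (70 mm long); axes as rod_tip
- bend_start (a point): As drawn, not measured on the real rod: point where the free leg runs into the bend, axes of the stand (z up, x along the rod's last leg towards the stop and post)
- bend_mid (a point): As drawn: point half-way round the bend, axes of the stand. The bend is drawn as a level arc of 70 mm radius turning 70 degrees to the right (clockwise from above) as one goes inward from the free end
- bend_end (a point): Point on the axis where the bend runs into the last straight leg, 60 mm before the stop (true on the real rod also); axes of the stand
- stop_face (a point): Centre of the near face of the stop ring, on the rod's axis; a clamp that is home has its bore centre 11 mm before this point
- stop: Fixed stop ring, dark steel, 25 mm diameter, 14 mm thick, on the last leg; origin at the centre of its near face, x along the rod towards the post
- rod: The fixed bent rod itself, bent by hand: the bend is level but uneven, with unseen slight kinks of up to 7 degrees at its end and 3.5 at its middle and start, so half-way round the real axis lies up to 5 mm sideways of the drawn one, more towards the free leg. It does not give when pushed. Origin on the bench under the post, axes of the stand
- stand: Fixed stand: 90 mm square foot 12 mm thick, 22 mm post, and a 34 mm cube, whose centre is 130 mm up, holding the rod's end 60 mm behind the stop's face; top screw to 155 mm. Origin at the centre of the underside
- buttonbox: Bystander: loose push-button box 50 x 55 x 53 mm, origin under its centre
- relay: Bystander: loose relay on its socket, 40 x 50 x 54 mm, origin under its centre
- partsbin: Bystander: loose open black bin 90 x 120 x 50 mm, origin under its centre

How it is judged:
On the way, in this order (a step that is already met when the one before it is completed fails the run):
1. the clamp is threaded on the free leg (distance between clamp_bore and rod_entry below 0.008 m), for 0.05 s.
2. the clamp is half-way round the bend (distance between clamp_bore and bend_mid below 0.01 m), for 0.05 s.
3. the clamp is pressed against the stop ring with more than 5 N (contact force between clamp and stop above 5 N), for 0.2 s.
At the end, for the whole second after the job is handed in: The clamp hangs on the rod's last leg at rest and let go, upright within 20 degrees, its face within 3.5 mm of the stop ring (x of clamp_bore in the frame of stop between -0.0145 and 0 m and y of clamp_bore in the frame of stop between -0.006 and 0.006 m and z of clamp_bore in the frame of stop between -0.006 and 0.006 m and angle between the x axis of clamp_bore and the x axis of stop, either way round below 0.3 rad and angle between clamp_bore's own z axis and vertical below 0.35 rad and linear speed of clamp below 0.02 m/s and contact force between the fingers and clamp below 0.1 N); the robot touches nothing.
It fails at once if the clamp was forced against the rod with more than 10 N (bound or rammed) (contact force between clamp and rod above 10 N).
It fails at once if the stop ring was pressed with more than 15 N (contact force between clamp and stop above 15 N).
It fails at once if the rod or its stand was hit by the gripper or arm with more than 20 N (contact force between any of the fingers, the arm and stand above 20 N).
It fails at once if a bystander was shifted by more than 15 mm or tipped (distance of any of buttonbox, relay, partsbin from where it was at the start of the episode above 0.015 m or angle between any of buttonbox, relay, partsbin's own z axis and vertical above 0.3 rad).
It also fails if it takes over 72 s, if anything falls off the work surface, if the arm or the gripper's body presses on something with over 40 N, if the wrist force passes 120 N, or if a joint passes its speed limit or range.

ROBOT

A 6-joint arm with a two-finger parallel gripper is mounted at the origin on the work surface. World frame = base frame: x ahead of the robot, y to its left, z up, the work surface at z = 0. Lengths are in m, angles in rad, forces in N, time in s.
With the tool pointing down it reaches from about 0.375 to 0.975 m from the base axis. Payload 3.8 kg.
Tool frame: the origin (TCP) lies on the front face of the gripper's body, between the roots of the fingers; the fingertips stand 64 mm ahead of it and the grasp point (between the pads) lies 45 mm ahead of it; x points along the fingers, y is the direction in which the jaws open and shut, and the axes are right-handed (so a half turn about x gives the same grasp; the last joint's range is limited). The gripper opens to 88 mm and grips with 3 to 60 N. Pads are 18 mm wide; open, the fingers measure 123 mm over their backs; the gripper's body (75 mm by 187 mm) begins 45 mm behind the grasp point.
Start: joints at [1.263, 0.264, 1.604, -0, 1.274, -0.037], TCP at [0.181, 0.65, 0.303] pointing down, gripper open.
Joint ranges: [-2.63, 2.63], [-0.94, 2.18], [0.31, 2.57], [-1.31, 4.45], [0, 2.66], [-2.55, 2.55]. Speed limits (rad/s): [2.57, 2.57, 3.14, 3.14, 3.14, 3.14].

INTERFACE

Orientations are given as a unit quaternion [x, y, z, w].
In Python, from cell import bot gives the robot as it stands. The module is installed in compiled form; this text tells all that it offers.
- The arm moves only by the tool move_arm, never from a script. Its arguments are lists of equal length, an entry for each row: "slide": the shift along the tool's x, y, z in mm, a list of three; "turn": the turn about the tool's x in degrees; "jaw": the closure, from 0 (fully open) to 1 (shut). A call has 1 to 20 rows; each row shifts and turns the commanded pose from where the row before left it, along the tool's axes as they then stand; what a row does not reach is not made up. A row lasts 1/8 s, in which the tool goes at most 62.5 mm and 10.7 degrees, less where a joint would pass 70% of its speed; a pose out of reach is approached as far as the arm can. A call is refused whole if a number of a shift passes 62.5 or a number of a turn 10.7, either way. A call with a gripper value outside its range is refused whole. The fingers move at their own pace and stop on an object; "newtons" is the grip in N (left out, the last holds). Time passes only in rows, so rows that do not move let the fingers close. It gives the time, the measured TCP pose, the force and the opening at its end, in the units of the state.
- bot.observe(): the state, without advancing time (a new reading comes with each control period).
- bot.snapshot(name): name is "side" or "top"; returns a dict with "image" (480x640x3 uint8, red, green, blue), "depth" (480x640 float32, m along the optical axis (not along the pixel's ray), 0 where there is no reading), "fx", "fy", "cx", "cy" (pixels), "distortion" ([k1, k2, p1, p2, k3] as OpenCV has them; the pictures are not rectified), "camera_from_world" (4x4, takes a point from world to camera coordinates). Camera axes: x right, y down, z forward; pixel columns grow to the right and rows downward; lengths in m; the calibration is good to about 2 mm. A picture is of the moment at which its call begins.
- bot.job_done(): hands the job in, once; it reports no verdict.
The state is a dict: "clock": time; "qpos": joint angles; "qd": joint speeds; "tau": joint torques, N m; "eef_pos": TCP position; "eef_rot": TCP orientation; "force": force on the tool from outside, world axes, zero at the start; "moment": the same for the moment, N m; "opening": finger opening in m.
Only numpy, scipy, OpenCV 4.12 (cv2) and the standard library are available. Lean on these libraries where they do the work, as an engineer would, in place of code of your own. Each camera call takes 0.05 s, during which the arm holds its last target.

## Working session

There is one attempt and no reset: what is moved stays moved. The work goes in short steps, Python scripts to look and compute and a tool call to move; the robot and the scene stay as the last step left them, time stands still between calls to the robot, and variables do not carry over. Pictures are saved under pics/ and viewed, and the job is handed in when it is done.

Besides the shell and the picture viewer there is one more tool, called after ">>>" as name([rows], argument=value, ...), one row to a line, values as JSON. move_arm: Moves the arm, as the interface text tells. Its arguments: {"type":"object","properties":{"slide":{"type":"array","items":{"type":"array","items":{"type":"number"}}},"turn":{"type":"array","items":{"type":"number"}},"jaw":{"type":"array","items":{"type":"number"}},"newtons":{"type":"number"}},"required":["slide","turn","jaw"]}

```bash
mkdir -p pics; cat > h.py <<'E'
import numpy as np, cv2, pickle
from cell import bot
def snap(n,tag):
    s=bot.snapshot(n); cv2.imwrite(f'pics/{tag}.png',s['image'][:,:,::-1]); pickle.dump(s,open(f'{tag}.pkl','wb')); return s
def cloud(s):
    h,w=s['depth'].shape
    K=np.array([[s['fx'],0,s['cx']],[0,s['fy'],s['cy']],[0,0,1]])
    u,v=np.meshgrid(np.arange(w),np.arange(h))
    p=cv2.undistortPoints(np.stack([u,v],-1).reshape(-1,1,2).astype(np.float64),K,np.array(s['distortion'])).reshape(h,w,2)
    d=s['depth'].astype(float)
    c=np.stack([p[...,0]*d,p[...,1]*d,d],-1)
    T=np.linalg.inv(np.array(s['camera_from_world']))
    W=c@T[:3,:3].T+T[:3,3]
    W[d==0]=np.nan
    return W
E
python3 - <<'E'
from h import *
for n in('side','top'):
    s=snap(n,n+'0'); print(n,s['fx'],s['distortion'],np.linalg.inv(s['camera_from_world'])[:3,3])
print(bot.observe())
E
```

```text
side 624.3794557973918 [-0.15137248  0.          0.          0.          0.        ] [-0.06016477 -0.88379449  0.84525001]
top 623.5025447510694 [-0.18517228  0.          0.          0.          0.        ] [0.50637072 0.05440236 1.37618544]
{'clock': 0.1, 'qpos': array([ 1.26309504e+00,  2.64672752e-01,  1.60521163e+00, -6.99196149e-06,
        1.27372324e+00, -3.69333537e-02]), 'qd': array([ 0.00044373, -0.00030573, -0.00252426,  0.00023819, -0.00388053,
       -0.00176132]), 'tau': array([ 4.98625122e-04, -5.03630590e+01, -3.58065748e+01,  7.31624896e-02,
        2.34728039e-02, -7.50934623e-05]), 'eef_pos': array([0.180414  , 0.64991373, 0.30152974]), 'eef_rot': array([ 0.09473573,  0.70075602, -0.09614023,  0.70051638]), 'force': array([ 0.20283907, -0.73869966, -0.31160162]), 'moment': array([-0.01630893, -0.01869693,  0.05028512]), 'opening': 0.08792972555146515}
```

View pics/side0.png

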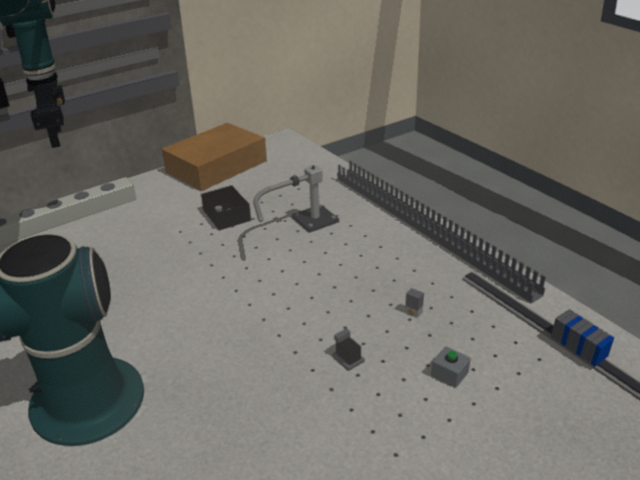

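View pics/top0.png

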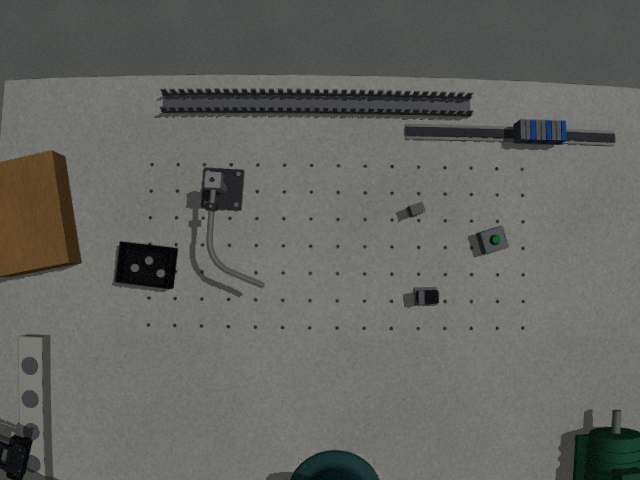

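```bash
python3 - <<'E'
from h import *
a=pickle.load(open('top0.pkl','rb')); b=pickle.load(open('side0.pkl','rb'))
def crop(s,x0,y0,x1,y1,k): return cv2.resize(s['image'][y0:y1,x0:x1,::-1],None,fx=k,fy=k,interpolation=cv2.INTER_CUBIC)
cv2.imwrite('pics/c1.png',crop(a,180,155,280,305,4))
cv2.imwrite('pics/c2.png',np.hstack([crop(a,390,190,440,240,8),crop(b,390,275,440,325,8)]))
cv2.imwrite('pics/c3.png',crop(b,225,155,345,265,5))
W=cloud(a); np.save('Wt.npy',W)
Z=W[...,2]
m=np.zeros(Z.shape,bool); m[150:310,170:300]=1
for n,(x0,y0,x1,y1) in dict(clamp=(390,190,440,235)).items():
    for v in range(200,224,1):
        print(v,' '.join('%3.0f'%(1000*z) for z in Z[v,392:432]))
for v in range(195,300,6):
    r=W[v,195:285]; k=(r[:,2]>0.11)
    q=r[k]
    if k.any(): print(v, q.min(0).round(4),q.max(0).round(4),k.sum())
print('bench',np.nanmedian(Z[200:320,280:380]))
E
```

```text
200  -1 nan  -2  -1   3   2  -5   0   2  -3  -0   7   0   0   4   1  -0   3  -6   2   4   0  -2  -5   0  -4  -1   5  -0  -4   3   0   0   2  -2   2  -7   1   3   4
201   0  -2   1  -2   9  -1   1   6   2  -0  -0   0   3   1   2  -5  -3  -2   3  -7  -0  -4  -2   2   0   2  -4  -2   1   1  -1  -1  -0   5  -1  -5  -3  -6   1   3
202  -2  -0  12   2   4  -4   3   5   1  -3   1  -1  -1   7   2  -1  -3  -1   1  -3   5  -1   0  -4  -1  -3   0  -3  49  49  50  -1   2   3   3  -5  -3   1   2  -1
203   1   3  -1  -2   6  -2  -0   2  -0  -1   7   2  -0   1  -0  -2   0   3  -0   2   2  -2  -2  -1   3  52  60  48  49  51  56  -5   2  -0  -1  -2  -4   2   0   3
204  -2   3   3   1  -1  -3   2  -0   6   2  -2  -4  -0  -2   2   1   1   1  -3   4   1   1  52  54  51  53  52  55  50  56  50  57  -3  -0  -1   3   4   1   2   0
205   1   3   1   1  -4   2  -0   1  -1   0   3  -0  -3   3   5   2 -10   7  -0  50  54  54  53  50  51  55  48  50  53  50  53  51   0   2   2  -1   2  -2  -2   0
206  -0  -2   3  -2  -1  -4  -5  -1  -3  -3   1   3  -1  -1  -2   1  -3  55  53  47  49  50  54  53  53  51  51  49 
[... 3001 characters left out ...]
171 0.2556 0.13  ] [0.6178 0.2653 0.1373] 6
219 [0.6048 0.2553 0.1303] [0.6057 0.265  0.141 ] 6
225 [0.5928 0.255  0.1287] [0.5937 0.2668 0.1395] 7
231 [0.5809 0.2562 0.1322] [0.5813 0.2667 0.1392] 6
237 [0.5689 0.2562 0.1327] [0.5692 0.2658 0.1388] 6
243 [0.5569 0.2562 0.1311] [0.5573 0.2679 0.1371] 7
249 [0.5449 0.2534 0.1284] [0.5452 0.2666 0.1371] 7
255 [0.533  0.2501 0.1282] [0.5333 0.2607 0.1381] 7
261 [0.5211 0.2415 0.1301] [0.5214 0.2529 0.1378] 7
267 [0.5093 0.2232 0.1296] [0.5096 0.2402 0.1379] 10
273 [0.4975 0.1946 0.1283] [0.498  0.2248 0.1388] 16
279 [0.4861 0.1687 0.1279] [0.4864 0.1938 0.1388] 14
285 [0.4744 0.1498 0.131 ] [0.4748 0.1637 0.142 ] 8
bench -0.00021323074040291434
```

```bash
ls pics
```

```text
c1.png
c2.png
c3.png
side0.png
top0.png
```

View pics/c1.png

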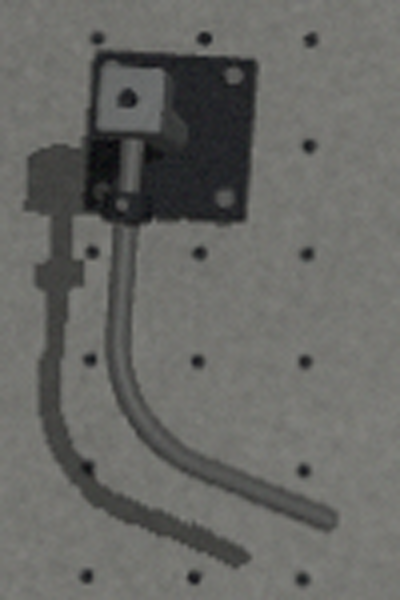

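View pics/c2.png

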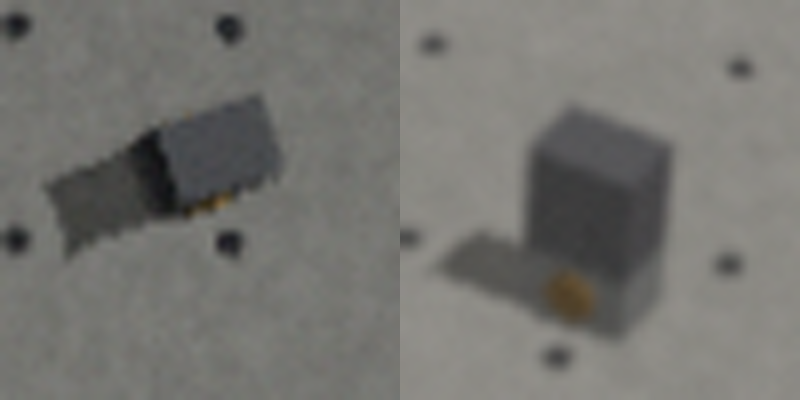

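View pics/c3.png

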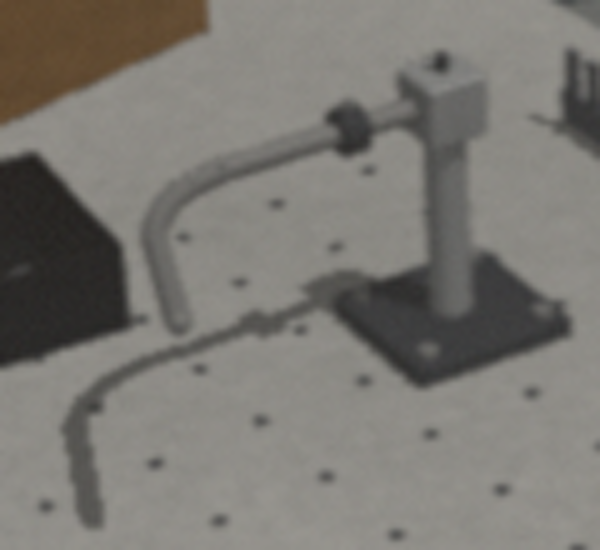

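```bash
python3 - <<'E'
from h import *
from scipy.optimize import least_squares
a=pickle.load(open('top0.pkl','rb')); b=pickle.load(open('side0.pkl','rb'))
def crop(s,x0,y0,x1,y1,k): return cv2.resize(s['image'][y0:y1,x0:x1,::-1],None,fx=k,fy=k,interpolation=cv2.INTER_CUBIC)
c=np.hstack([crop(a,395,195,435,225,10)[:, :],crop(b,395,285,435,315,10)]).astype(float)
c=np.clip((c-30)*2.2,0,255); cv2.imwrite('pics/c4.png',c)
W=np.load('Wt.npy')
m=np.zeros(W.shape[:2],bool); m[198:220,400:430]=W[198:220,400:430,2]>0.043
P=W[m]; print(len(P),np.median(P[:,2]))
# reproject px at known z=52mm: rescale along ray
T=np.linalg.inv(a['camera_from_world']); o=T[:3,3]
Q=o+(P-o)*((0.052-o[2])/(P[:,2]-o[2]))[:,None]
print(Q.mean(0)); r=cv2.minAreaRect((Q[:,:2]*1000).astype(np.float32)); print(r)
C=np.cov(Q[:,:2].T); w,V=np.linalg.eigh(C); print(np.sqrt(12*w)*1000,np.degrees(np.arctan2(V[1],V[0])))
Ws=cloud(b)
m=np.zeros(W.shape[:2],bool); m[280:322,400:430]=Ws[280:322,400:430,2]>0.008
P=Ws[m]; print(len(P),P.min(0),P.max(0))
r=cv2.minAreaRect((P[:,:2]*1000).astype(np.float32)); print(r)
for v in range(284,320,2): print(v,' '.join('%3.0f/%3.0f'%(1000*(p[0]-.6),1000*(p[1]+.1)) if p[2]>.006 else '---/---' for p in Ws[v,404:426]))
E
```

```text
154 0.05187426369360071
[ 0.63965179 -0.16856062  0.052     ]
((639.4573974609375, -168.5078125), (22.387237548828125, 31.76665496826172), 19.11204719543457)
[22.66525009 32.30227361] [-159.33706435  110.66293565]
407 [ 0.62312235 -0.18784079  0.00812076] [ 0.65705157 -0.15103456  0.05543465]
((639.041748046875, -169.27899169921875), (30.768918991088867, 33.464271545410156), 16.472055435180664)
284 ---/--- ---/--- ---/--- ---/--- ---/--- ---/--- ---/--- ---/--- ---/--- ---/--- ---/--- ---/--- ---/--- ---/--- ---/--- ---/--- ---/--- ---/--- ---/--- ---/--- ---/--- ---/---
286 ---/--- ---/--- ---/--- ---/--- ---/--- ---/--- ---/--- ---/--- ---/--- ---/--- ---/--- ---/--- ---/--- ---/--- ---/--- ---/--- ---/--- ---/--- ---/--- ---/--- ---/--- ---/---
288 ---/--- ---/--- ---/--- ---/--- ---/--- ---/--- ---/---  46/-51 ---/--- ---/--- ---/--- ---/--- ---/--- ---/--- ---/--- ---/--- ---/--- ---/--- ---/--- ---/--- ---/--- ---/---
290 ---/--- ---/--- ---/--- ---/--- ---/---  41/-51  41/-55  43/-55  44/-58  46/-58  50/-56  46/-64  50/-63 ---/--- ---/--- ---/--- ---/--- ---/--- ---/--- ---/--
[... 1955 characters left out ...]
83 ---/--- ---/--- ---/--- ---/---  57/-86
314 ---/--- ---/--- ---/--- ---/--- ---/--- ---/---  25/-76 ---/---  30/-77  31/-78  32/-80  35/-80 ---/---  38/-83  40/-84 ---/--- ---/--- ---/--- ---/--- ---/--- ---/--- ---/---
316 ---/--- ---/--- ---/--- ---/--- ---/--- ---/--- ---/--- ---/--- ---/--- ---/--- ---/--- ---/--- ---/--- ---/--- ---/--- ---/--- ---/--- ---/--- ---/--- ---/--- ---/--- ---/---
318 ---/--- ---/--- ---/--- ---/--- ---/--- ---/--- ---/--- ---/--- ---/--- ---/--- ---/--- ---/--- ---/--- ---/--- ---/--- ---/--- ---/--- ---/--- ---/--- ---/--- ---/--- ---/---[ WARN:0@0.418] global loadsave.cpp:1063 imwrite_ Unsupported depth image for selected encoder is fallbacked to CV_8U.
```

View pics/c4.png

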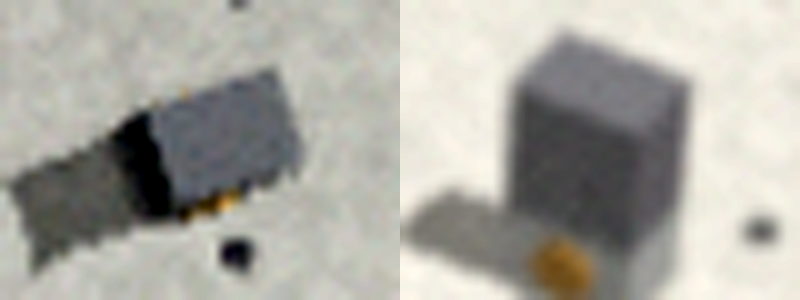

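```bash
cat > rod.py <<'E'
from h import *
from scipy.optimize import least_squares
from scipy.spatial import cKDTree
def band(s,zmin=.10,zmax=.165):
    W=cloud(s); T=np.linalg.inv(s['camera_from_world']); o=T[:3,3]
    m=(W[...,2]>zmin)&(W[...,2]<zmax)&(W[...,0]>.44)&(W[...,0]<.72)&(W[...,1]>.11)&(W[...,1]<.30)
    m=m.astype(np.uint8); n,l,st,_=cv2.connectedComponentsWithStats(m,connectivity=8)
    k=1+np.argmax(st[1:,4]); P=W[l==k]
    Q=o+(P-o)*((0.13-o[2])/(P[:,2]-o[2]))[:,None]
    return Q[:,:2]*1000,P*1000
# p: bend_end x,y, psi, kink_end, kink_mid, kink_start, (deg) ; s negative along last leg beyond bend_end
def curve(p,leg=70,n=1.0):
    x,y,psi,ke,km,ks=p; pts=[]
    h=np.radians(psi); d=lambda h:np.array([np.cos(h),np.sin(h)])
    c=np.array([x,y]); hs=[]
    for s in np.arange(100,0,-n): pts.append(c+s*d(h)); hs.append(h)
    # walk outward from bend_end: heading (inward direction) increases (ccw) going outward
    h+=np.radians(ke); L=70*np.radians(70); N=340; ds=L/N
    for i in range(N):
        if i==N//2: h+=np.radians(km)
        pts.append(c.copy()); hs.append(h)
        h+=ds/70/2; c=c-ds*d(h); h+=ds/70/2
    h+=np.radians(ks)
    for s in np.arange(0,leg+.01,n): pts.append(c-s*d(h)); hs.append(h)
    return np.array(pts),np.array(hs)
E
python3 - <<'E'
from rod import *
for t in ('top0','side0'):
    s=pickle.load(open(t+'.pkl','rb')); Q,P=band(s)
    print(t,len(Q),P.min(0),P.max(0))
    q=Q[(Q[:,0]<672)]
    def res(p,w=1):
        pts,hs=curve(p,75); tr=cKDTree(pts); d,i=tr.query(qq); n=np.c_[-np.sin(hs[i]),np.cos(hs[i])]
        r=((qq-pts[i])*n).sum(1)
        return np.r_[r,p[3]*.3,p[4]*.6,p[5]*.6]
    # exclude stop region and free cap
    qq=q[((q[:,0]<618)|((q[:,0]>645)&(q[:,0]<662)))]
    f=least_squares(res,[568,260,0,0,0,0],diff_step=1e-4)
    p=f.x; print(p.round(2),'rms',np.sqrt(np.mean(f.fun**2)), 'sig',np.sqrt(np.diag(np.linalg.inv(f.jac.T@f.jac)))*3.5)
    pts,hs=curve(p,70); print('tip model',pts[-1],'heading',np.degrees(hs[-1]))
    d=np.array([np.cos(hs[-1]),np.sin(hs[-1])]); a=(qq-pts[-1])@d; lat=(qq-pts[-1])@np.array([-d[1],d[0]])
    k=(abs(lat)<3)&(a<30); print('tip extent',np.sort(a[k])[:8].round(2))
    # stop extents
    d0=np.array([np.cos(np.radians(p[2])),np.sin(np.radians(p[2]))]); n0=np.array([-d0[1],d0[0]])
    al=(Q-p[:2])@d0; la=(Q-p[:2])@n0
    for lo in range(50,82,2): 
        kk=(al>=lo)&(al<lo+2); print(lo,kk.sum(),la[kk].min().round(1) if kk.any() else '',la[kk].max().round(1) if kk.any() else '')
E
```

```text
top0 1131 [472.52339973 149.82768791 114.75615681] [701.2019684  273.4494171  159.08781908]
[ 5.7133e+02  2.6238e+02 -3.0000e+00 -3.0200e+00  3.2800e+00  4.7000e-01] rms 3.413775922551681 sig [4.86454328 0.51274942 0.46223599 4.26379613 1.32950811 4.38526736]
tip model [476.35627436 157.08282015] heading 67.7352361567182
tip extent [-6.89 -6.11 -5.83 -5.05 -4.27 -3.99 -3.21 -2.43]
50 7 -6.1 6.1
52 13 -12.0 12.5
54 12 -11.9 12.7
56 12 -11.7 10.6
58 12 -11.6 10.8
60 12 -11.4 11.0
62 12 -11.2 11.1
64 11 -11.1 11.3
66 9 -4.9 11.4
68 6 -4.7 5.5
70 6 -4.5 5.6
72 6 -4.4 5.8
74 6 -4.2 5.9
76 6 -4.1 6.1
78 7 -6.0 6.2
80 6 -5.8 4.4
side0 765 [469.08459189 150.81083067 100.20298803] [703.06153485 273.83246128 157.3687336 ]
[633.89 275.17 -66.39  67.8  -66.52  47.66] rms 9.284986941019886 sig [0.52040127 0.4624619  0.62123527 0.00342099 1.57830324 1.41421303]
tip model [510.42506501 215.13766021] heading 52.55549653452994
tip extent [-56.36 -56.35 -52.14 -52.13 -47.91 -47.89 -43.65 -43.63]
50 11 -195.5 59.6
52 11 -194.5 55.1
54 9 -2.5 49.4
56 11 -6.7 50.6
58 10 -5.5 46.1
60 9 -10.9 41.7
62 9 -15.0 36.1
64 10 -13.9 37.2
66 9 -12.8 32.8
68 8 -11.6 28.5
70 5 -10.5 23.0
72 5 -15.8 24.1
74 3 -14.7 2.4
76 2 -7.1 -1.8
78 0  
80 0
```

```bash
cat > fit.py <<'E'
from rod import *
def fit(t,p0,sf,w=1.0):
    s=pickle.load(open(t+'.pkl','rb')); Q,P=band(s)
    pts,hs=curve(p0,75)
    d,i=cKDTree(pts).query(Q); 
    d0=np.array([np.cos(np.radians(p0[2])),np.sin(np.radians(p0[2]))]); al=(Q-p0[:2])@d0
    qq=Q[(d<12)&((al<54)|((al>80)&(al<95)))]
    pt0=pts
    def res(p):
        pts,hs=curve(p,76); d,i=cKDTree(pts).query(qq); n=np.c_[-np.sin(hs[i]),np.cos(hs[i])]
        r=((qq-pts[i])*n).sum(1)
        d0=np.array([np.cos(np.radians(p[2])),np.sin(np.radians(p[2]))])
        return np.r_[np.clip(r,-12,12),p[3]*.5,p[4]*1,p[5]*1,((p[:2]+60*d0)[0]-sf)*3]
    f=least_squares(res,p0,diff_step=1e-4); p=f.x
    pts,hs=curve(p,70)
    print(t,len(qq),p.round(2),'rms',np.std(f.fun[:-4]).round(2),'sig',(np.sqrt(np.diag(np.linalg.inv(f.jac.T@f.jac)))*3.5).round(2))
    d0=np.array([np.cos(np.radians(p[2])),np.sin(np.radians(p[2]))])
    print(' stopface',(p[:2]+60*d0).round(1),'tip',pts[-1].round(1),'head',np.degrees(hs[-1]).round(1))
    d=np.array([np.cos(hs[-1]),np.sin(hs[-1])]); a=(Q-pts[-1])@d; lat=(Q-pts[-1])@np.array([-d[1],d[0]])
    for L in (-4,-2,0,2,4): print('   tip lat',L,a[(abs(lat-L)<1)&(a<30)].min().round(2))
    return p,Q
if __name__=='__main__':
    p,Q=fit('top0',[563.8,262.4,-3,0,0,0],623.8)
    ps,Qs=fit('side0',list(p),623.8)
    for sf in (622.5,625): fit('top0',list(p),sf)
    d0=np.array([np.cos(np.radians(ps[2])),np.sin(np.radians(ps[2]))]); n0=np.array([-d0[1],d0[0]])
    al=(Qs-ps[:2])@d0; la=(Qs-ps[:2])@n0
    for lo in range(40,84,2): 
        kk=(al>=lo)&(al<lo+2)&(abs(la)<25); print(lo,kk.sum(),np.sort(la[kk]).round(0))
E
python3 fit.py
```

```text
top0 643 [564.41 262.87  -3.03   3.44   2.03  -4.55] rms 3.42 sig [1.11 0.33 0.41 1.4  1.27 1.38]
 stopface [624.3 259.7] tip [473.8 150.6] head 67.9
   tip lat -4 3.45
   tip lat -2 0.83
   tip lat 0 0.05
   tip lat 2 1.12
   tip lat 4 4.81
side0 332 [564.1  264.24  -3.15   5.43   0.83  -4.33] rms 5.13 sig [0.89 0.33 0.47 0.09 1.14 1.67]
 stopface [624.  260.9] tip [475.4 150. ] head 68.8
   tip lat -4 2.93
   tip lat -2 -0.55
   tip lat 0 0.07
   tip lat 2 0.7
   tip lat 4 1.32
top0 642 [563.09 262.95  -3.16   4.87   1.7   -5.6 ] rms 3.42 sig [1.1  0.33 0.41 1.39 1.28 1.38]
 stopface [623.  259.6] tip [473.3 149.4] head 67.8
   tip lat -4 4.76
   tip lat -2 2.14
   tip lat 0 1.36
   tip lat 2 2.43
   tip lat 4 6.12
top0 642 [565.46 262.84  -3.18   2.59   2.35  -3.93] rms 3.42 sig [1.11 0.33 0.43 1.4  1.26 1.38]
 stopface [625.4 259.5] tip [474.2 151.6] head 67.8
   tip lat -4 2.41
   tip lat -2 -0.21
   tip lat 0 -0.99
   tip lat 2 0.08
   tip lat 4 3.76
40 4 [-7.  0.  6. 12.]
42 4 [-8. -1.  5. 10.]
44 4 [-10.  -3.   3.   9.]
46 3 [-4.  2.  8.]
48 4 [-5.  0.  6. 12.]
50 4 [-7. -1.  5. 11.]
52 5 [-15.  -8.  -2.   4.   9.]
54 6 [-22. -17.  -9.  -4.   2.   8.]
56 5 [-18. -11.  -5.   1.   7.]
58 6 [-19. -12.  -6.  -1.   5.  12.]
60 6 [-21. -14.  -8.  -2.   4.  11.]
62 6 [-22. -15.  -9.  -3.   2.  10.]
64 6 [-16. -11.  -5.   1.   8.  14.]
66 6 [-12.  -6.  -0.   7.  13.  19.]
68 7 [-19. -13.  -8.  -2.   5.  11.  17.]
70 8 [-20. -15.  -9.  -3.   4.  10.  16.  22.]
72 7 [-16. -10.  -5.   3.   9.  14.  20.]
74 6 [-12.  -6.   1.   7.  13.  19.]
76 6 [-7. -0.  6. 12. 18. 25.]
78 6 [-9. -2.  4. 10. 16. 24.]
80 6 [-10.  -3.   3.   9.  15.  22.]
82 5 [-4.  2.  7. 13. 21.]
```

```bash
cat >> h.py <<'E'
from scipy.spatial.transform import Rotation as Ro
def st(pr=True):
    o=bot.observe(); R=Ro.from_quat(o['eef_rot']).as_matrix()
    yaw=np.degrees(np.arctan2(R[1,1],R[0,1]))
    if pr: print('t%.2f'%o['clock'],'tcp',(o['eef_pos']*1000).round(1),'yyaw %.2f'%yaw,'x',R[:,0].round(4),'F',o['force'].round(2),'M',o['moment'].round(3),'open %.1f'%(o['opening']*1000),'q',o['qpos'].round(3))
    return o,R,yaw
E
python3 -c "
from h import *
o,R,y=st(); print(R)
"
```

```text
t0.10 tcp [180.4 649.9 301.5] yyaw 74.49 x [-6.0e-04 -1.9e-03 -1.0e+00] F [ 0.2  -0.74 -0.31] M [-0.016 -0.019  0.05 ] open 87.9 q [ 1.263  0.265  1.605 -0.     1.274 -0.037]
[[-6.03899645e-04  2.67468878e-01  9.63566310e-01]
 [-1.92235642e-03  9.63564395e-01 -2.67469551e-01]
 [-9.99997970e-01 -2.01384265e-03 -6.77256831e-05]]
```

>>> move_arm([
  [0,0,0],
  [0,0,0],
  [0,0,0],
  [0,0,0],
  [0,0,0],
  [0,0,0],
  [0,0,0],
  [0,0,0],
  [0,0,0],
  [0,0,0],
  [0,0,0],
  [0,0,0],
  [0,0,0],
  [0,0,0],
  [0,0,0],
], turn=[10.3,10.3,10.3,10.3,10.3,10.3,10.3,10.3,10.3,10.3,10.3,10.3,10.3,10.3,0], jaw=[0,0,0,0,0,0,0,0,0,0,0,0,0,0,0.2], newtons=10)

```text
clock: 1.98
eef_pos: [0.1805, 0.6501, 0.302]
eef_rot: [-0.696, -0.125, 0.696, -0.126]
force: [-0.0, -0.7, 0.5]
opening: 0.0805
```

```bash
cat >> h.py <<'E'
def to(x,y,z=None,rows=1):
    o,R,yaw=st(); d=np.array([x,y,o['eef_pos'][2]*1000 if z is None else z])-o['eef_pos']*1000
    print('tool-frame shift',(R.T@d).round(1),'per row',(R.T@d/rows).round(2))
E
python3 -c "
from h import *
to(639.5,-168.7,300,18)
"
```

```text
t1.98 tcp [180.5 650.1 302. ] yyaw -69.61 x [-3.0e-04 -1.1e-03 -1.0e+00] F [-0.01 -0.72  0.47] M [-0.079  0.156 -0.024] open 80.5 q [ 1.263  0.264  1.605 -0.     1.274  2.478]
tool-frame shift [   2.8  927.4 -144.9] per row [ 0.15 51.52 -8.05]
```

>>> move_arm([
  [0,51.5,-8],
  [0,51.5,-8],
  [0,51.5,-8],
  [0,51.5,-8],
  [0,51.5,-8],
  [0,51.5,-8],
  [0,51.5,-8],
  [0,51.5,-8],
  [0,51.5,-8],
  [0,51.5,-8],
  [0,51.5,-8],
  [0,51.5,-8],
  [0,51.5,-8],
  [0,51.5,-8],
  [0,51.5,-8],
  [0,51.5,-8],
  [0,51.5,-8],
  [0,51.5,-8],
  [0,0,0],
  [0,0,0],
], turn=[0,0,0,0,0,0,0,0,0,0,0,0,0,0,0,0,0,0,0,0], jaw=[0.2,0.2,0.2,0.2,0.2,0.2,0.2,0.2,0.2,0.2,0.2,0.2,0.2,0.2,0.2,0.2,0.2,0.2,0.2,0.2])

```text
clock: 4.47
eef_pos: [0.6366, -0.1689, 0.3021]
eef_rot: [-0.696, -0.125, 0.696, -0.125]
force: [0.0, 0.5, -0.1]
opening: 0.0702
```

```bash
python3 -c "
from h import *
to(639.5,-168.7,81,6)
"
```

```text
t4.47 tcp [ 636.6 -168.9  302.1] yyaw -69.64 x [-0.0013  0.001  -1.    ] F [ 0.02  0.52 -0.13] M [-0.038  0.122  0.027] open 70.2 q [-2.970e-01  2.340e-01  1.642e+00  1.000e-03  1.267e+00  9.180e-01]
tool-frame shift [221.1   1.1  -3. ] per row [36.85  0.19 -0.5 ]
```

>>> move_arm([
  [0,1,-3],
  [40,0,0],
  [40,0,0],
  [40,0,0],
  [40,0,0],
  [40,0,0],
  [11,0,0],
  [10,0,0],
  [0,0,0],
  [0,0,0],
], turn=[0,0,0,0,0,0,0,0,0,0], jaw=[0.2,0.2,0.2,0.2,0.2,0.2,0.2,0.2,0.2,0.2])

```text
clock: 5.72
eef_pos: [0.6413, -0.1694, 0.0835]
eef_rot: [0.697, 0.124, -0.695, 0.125]
force: [0.3, -0.3, -0.2]
opening: 0.0705
```

```bash
python3 -c "
from h import *
to(639.5,-168.7,81,1)
"
```

```text
t5.72 tcp [ 641.3 -169.4   83.5] yyaw -69.71 x [ 2.8e-03 -8.0e-04 -1.0e+00] F [ 0.25 -0.27 -0.22] M [-0.031  0.103  0.074] open 70.5 q [-0.296  0.445  1.799  0.     0.894  0.921]
tool-frame shift [ 2.5 -1.3  1.5] per row [ 2.49 -1.26  1.48]
```

>>> move_arm([
  [2.5,-0.5,1.5],
  [0,0,0],
  [0,0,0],
  [0,0,0],
  [0,0,0],
  [0,0,0],
  [0,0,0],
  [0,0,0],
  [0,0,0],
  [0,0,0],
], turn=[0,0,0,0,0,0,0,0,0,0], jaw=[0.2,0.5,0.6,0.65,0.8,0.8,0.8,0.8,0.8,0.8], newtons=15)

```text
clock: 6.98
eef_pos: [0.6386, -0.1692, 0.0792]
eef_rot: [0.696, 0.124, -0.696, 0.125]
force: [0.6, 0.0, -0.7]
opening: 0.0299
```

```bash
python3 -c "
from h import *
st()
"
```

```text
t6.97 tcp [ 638.6 -169.2   79.2] yyaw -69.72 x [ 1.e-04 -0.e+00 -1.e+00] F [ 0.65  0.01 -0.69] M [-0.058  0.126  0.01 ] open 29.9 q [-0.297  0.447  1.805  0.     0.889  0.92 ]
```

>>> move_arm([
  [-10,0,0],
  [-30,0,0],
  [-40,0,0],
  [-14,0,0],
  [0,0,0],
  [0,0,0],
], turn=[0,0,0,0,0,0], jaw=[0.8,0.8,0.8,0.8,0.8,0.8])

```text
clock: 7.72
eef_pos: [0.6375, -0.1688, 0.1715]
eef_rot: [-0.695, -0.125, 0.697, -0.124]
force: [0.1, 0.3, -1.3]
opening: 0.0299
```

```bash
python3 -c "
from h import *
to(454,100,173,10)
for i in range(4):
  bot.snapshot('top'); st()
"
```

```text
t7.72 tcp [ 637.5 -168.8  171.5] yyaw -69.72 x [-2.7e-03  8.0e-04 -1.0e+00] F [ 0.05  0.27 -1.26] M [-0.057  0.171 -0.06 ] open 29.9 q [-0.297  0.341  1.757  0.     1.045  0.92 ]
tool-frame shift [  -0.8 -315.8   79. ] per row [ -0.08 -31.58   7.9 ]
t7.78 tcp [ 637.4 -168.8  171.1] yyaw -69.71 x [-0.0034  0.001  -1.    ] F [-0.19 -0.3  -1.22] M [-0.039  0.149 -0.001] open 29.7 q [-0.297  0.342  1.758 -0.     1.046  0.92 ]
t7.83 tcp [ 637.4 -168.8  171. ] yyaw -69.72 x [-0.0034  0.0011 -1.    ] F [ 0.58  0.55 -1.  ] M [-0.03   0.108 -0.   ] open 30.0 q [-0.297  0.342  1.758  0.     1.046  0.92 ]
t7.88 tcp [ 637.5 -168.8  171.1] yyaw -69.72 x [-0.0033  0.001  -1.    ] F [-0.83  0.73 -0.67] M [-0.06   0.08   0.031] open 29.9 q [-0.297  0.342  1.757  0.     1.046  0.92 ]
t7.92 tcp [ 637.7 -168.9  171.4] yyaw -69.72 x [-2.8e-03  8.0e-04 -1.0e+00] F [ 0.22  0.6  -2.  ] M [-0.096  0.101  0.031] open 29.9 q [-0.297  0.342  1.757 -0.     1.046  0.92 ]
```

>>> move_arm([
  [-1,-31.6,7.9],
  [-1,-31.6,7.9],
  [0,-31.6,7.9],
  [0,-31.6,7.9],
  [0,-31.6,7.9],
  [0,-31.6,7.9],
  [0,-31.6,7.9],
  [0,-31.6,7.9],
  [0,-31.6,7.9],
  [0,-31.6,7.9],
  [0,0,0],
  [0,0,0],
  [0,0,0],
  [0,0,0],
  [0,0,0],
  [0,0,0],
  [0,0,0],
], turn=[0,0,0,0,0,0,0,0,0,0,-9.5,-9.5,-9.5,-9.5,-9.7,0,0], jaw=[0.8,0.8,0.8,0.8,0.8,0.8,0.8,0.8,0.8,0.8,0.8,0.8,0.8,0.8,0.8,0.8,0.8])

```text
clock: 10.05
eef_pos: [0.4548, 0.0998, 0.1749]
eef_rot: [-0.587, -0.395, 0.587, -0.394]
force: [0.6, 0.5, -1.0]
opening: 0.0296
```

```bash
python3 -c "
from h import *
st()
snap('top','top1'); snap('side','side1'); st()
a=pickle.load(open('top1.pkl','rb')); b=pickle.load(open('side1.pkl','rb'))
def crop(s,x0,y0,x1,y1,k): return cv2.resize(s['image'][y0:y1,x0:x1,::-1],None,fx=k,fy=k,interpolation=cv2.INTER_CUBIC)
c=np.hstack([crop(a,220,210,320,350,4),crop(b,220,200,320,340,4)]); c=np.clip(c.astype(float)*2,0,255).astype(np.uint8); cv2.imwrite('pics/d1.png',c)
"
```

```text
t10.05 tcp [454.8  99.8 174.9] yyaw -22.18 x [-5.e-04 -1.e-04 -1.e+00] F [ 0.56  0.54 -1.01] M [-0.105  0.126 -0.038] open 29.6 q [ 0.163 -0.014  2.167 -0.     0.989  0.55 ]
t10.15 tcp [454.9  99.8 175.1] yyaw -22.12 x [-2.e-04 -1.e-04 -1.e+00] F [ 0.03  0.66 -0.31] M [-0.124  0.08  -0.015] open 29.8 q [ 0.163 -0.014  2.167 -0.     0.989  0.549]
```

View pics/d1.png

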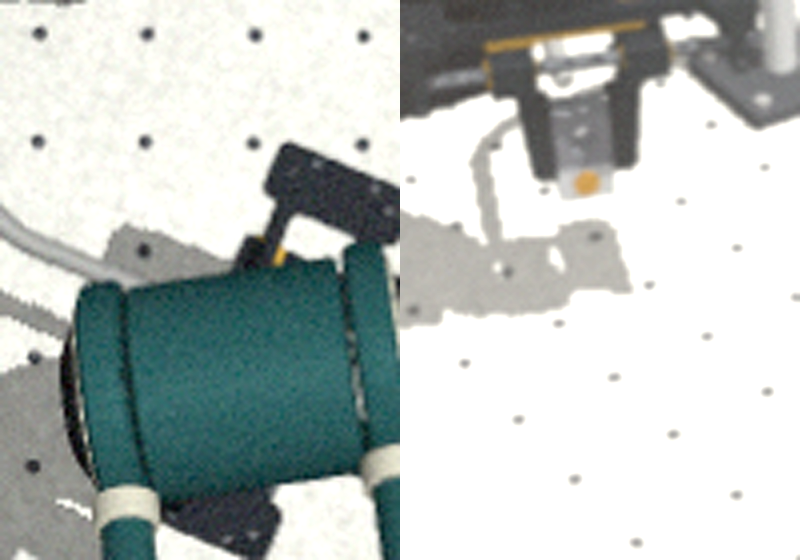

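```bash
python3 - <<'E'
from h import *
b=pickle.load(open('side1.pkl','rb')); W=cloud(b)*1000
d=np.array([np.cos(np.radians(68)),np.sin(np.radians(68))]); n=np.array([-d[1],d[0]])
tcp=np.array([454.9,99.8])
for v in range(222,254):
    r=W[v,250:282]; print(v,' '.join('%4.0f'%(p[2]) if p[2]>60 else '  --' for p in r))
print()
for v in range(222,254,1):
    r=W[v,250:282]; print(v,' '.join('%4.0f'%((p[:2]-tcp)@d) if p[2]>60 else '  --' for p in r))
print()
for v in range(238,254,1):
    r=W[v,250:282]; print(v,' '.join('%4.0f'%((p[:2]-tcp)@n) if p[2]>60 else '  --' for p in r))
g=b['image'].mean(2)
for v in range(242,252): print(v,g[v,252:280].astype(int))
E
```

```text
222  184  186  183  183  183   --   --   --   --   --   --   --   --   --   --   --   --   --   --   --   --  156  156  156  158  161  159  162  163  160  158   --
223  184  181  183  181  182  156  154   --   --   --   --   --   --   --   --  148  149  148  149  150  149   --  155  157  156  158  160  156  157  158  158   --
224  180  166  167  163  159  155  157   --  149  147  148  150  149  148  148  148  147  146  147  149  145  149  157  156  155  156  157  157  156  156  154   --
225  162  161  163  162  158  157  155  156  148  147  149  150  149  148  148  149  150  149  147  148  148  145  152  155  155  152  154  154  156  154  155   --
226  159  161  160  156  156  157  154  155  149  148  148  147  146  149  148  150  148  148  146  150  148  146  153  151  151  152  154  152  149  153  150   --
227  159  158  154  158  160  156  155  155  149  148  149  149  149  148  150  146  149  150  146  147  148  147  142  149  149  148  150  150  149  148  146   --
228  155  155  155  154  153  153  152  151  150  147  149  150  150  147  147  149  147  147  147  150  148  149  1
[... 12511 characters left out ...]
137 122 111 121 126 112 106 106 102  93  82  77  75  75  80  89
 100 105 108 122 140 148 147 149 148 152]
247 [147 142 124  95  90 112 132 119 106 106 104  98  87  78  78  79  85  95
 105 106 108 123 140 147 145 149 149 151]
248 [147 143 130 106 106 127 140 129 110 106 105 100  94  88  87  93 103 111
 116 121 121 131 143 150 150 150 149 148]
249 [147 147 144 140 141 145 147 135 116 110 109 107 110 110 114 121 130 136
 139 144 143 146 148 152 151 150 148 149]
250 [148 147 147 150 150 150 151 144 132 129 128 133 140 142 142 146 148 149
 151 152 149 149 150 151 151 150 150 148]
251 [146 148 149 149 150 150 150 147 145 143 144 148 149 152 153 154 153 153
 154 154 152 150 148 150 150 151 150 151]
```

>>> move_arm([
  [1.7,-0.7,-6],
  [0,0,-8],
  [0,0,-8],
  [0,0,-8],
  [0,0,-3],
  [0,0,0],
  [0,0,0],
], turn=[0,0,0,0,0,0,0], jaw=[0.8,0.8,0.8,0.8,0.8,0.8,0.8], newtons=10)

```text
clock: 11.02
eef_pos: [0.4665, 0.1306, 0.1734]
eef_rot: [-0.586, -0.395, 0.586, -0.395]
force: [-0.4, 0.3, -0.5]
opening: 0.0303
```

```bash
cat > track.py <<'E'
from rod import *
TIP=np.array([474.4,150.4]); 
def rel(H=68.3,pr=True):
    o,R,yaw=st(); t=o['eef_pos'][:2]*1000; d=np.array([np.cos(np.radians(H)),np.sin(np.radians(H))]); n=np.array([-d[1],d[0]])
    print('along from tip %.1f  lateral(left of inward) %.2f'%((t-TIP)@d,(t-TIP)@n),'boreyaw %.2f'%(yaw+90))
    f=o['force'][:2]; print('F along %.2f lat %.2f'%(f@d,f@n))
if __name__=='__main__': rel()
E
python3 track.py; python3 - <<'E'
from h import *
b=snap('side','side2')
def crop(s,x0,y0,x1,y1,k): return cv2.resize(s['image'][y0:y1,x0:x1,::-1],None,fx=k,fy=k,interpolation=cv2.INTER_CUBIC)
c=crop(b,220,190,320,270,8); c=np.clip(c.astype(float)*1.6,0,255).astype(np.uint8); cv2.imwrite('pics/d2.png',c)
E
```

```text
t11.03 tcp [466.5 130.6 173.4] yyaw -22.02 x [-2.e-04 -1.e-04 -1.e+00] F [-0.43  0.33 -0.53] M [-0.068  0.077  0.035] open 30.3 q [ 0.222  0.025  2.131 -0.     0.986  0.606]
along from tip -21.3  lateral(left of inward) 0.02 boreyaw 67.98
F along 0.15 lat 0.52
```

View pics/d2.png

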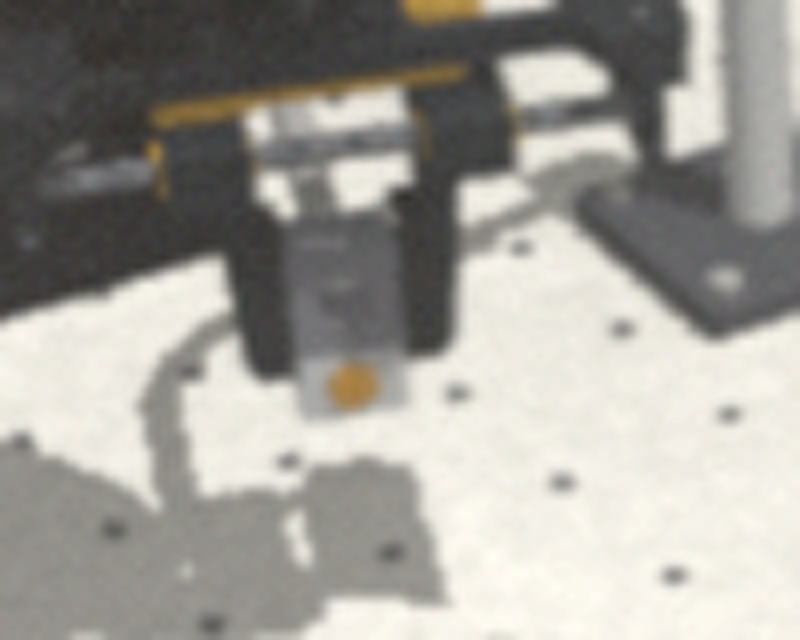

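>>> move_arm([
  [0,0,-3],
  [0,0,-3],
  [0,0,-2],
  [0,0,-2],
  [0,0,0],
], turn=[0,0,0,0,0], jaw=[0.8,0.8,0.8,0.8,0.8])

```text
clock: 11.7
eef_pos: [0.4705, 0.1402, 0.1735]
eef_rot: [0.586, 0.395, -0.586, 0.395]
force: [-0.1, 0.8, -1.1]
opening: 0.0299
```

```bash
python3 track.py
```

```text
t11.70 tcp [470.5 140.2 173.5] yyaw -22.00 x [ 0.  0. -1.] F [-0.12  0.75 -1.1 ] M [-0.018  0.063  0.053] open 29.9 q [ 0.239  0.037  2.119 -0.     0.986  0.623]
along from tip -11.0  lateral(left of inward) -0.14 boreyaw 68.00
F along 0.66 lat 0.39
```

>>> move_arm([
  [0,0,-2],
  [0,0,-2],
  [0,0,-2],
  [0,0,0],
], turn=[0,0,0,0], jaw=[0.8,0.8,0.8,0.8])

```text
clock: 12.2
eef_pos: [0.4727, 0.1457, 0.1735]
eef_rot: [0.586, 0.395, -0.586, 0.395]
force: [0.2, -0.8, -1.0]
opening: 0.0298
```

```bash
python3 track.py
```

```text
t12.20 tcp [472.7 145.7 173.5] yyaw -22.01 x [ 1.e-04  0.e+00 -1.e+00] F [ 0.17 -0.76 -1.05] M [-0.099  0.131 -0.028] open 29.8 q [0.249 0.044 2.111 0.    0.986 0.633]
along from tip -5.0  lateral(left of inward) -0.20 boreyaw 67.99
F along -0.64 lat -0.44
```

>>> move_arm([
  [0,0,-2.5],
  [0,0,-2.5],
  [0,0,-2.5],
  [0,0,-2.5],
  [0,0,0],
], turn=[0,0,0,0,0], jaw=[0.8,0.8,0.8,0.8,0.8])

```text
clock: 12.82
eef_pos: [0.4765, 0.155, 0.1735]
eef_rot: [0.586, 0.395, -0.586, 0.395]
force: [-0.6, -0.7, -1.3]
opening: 0.0298
```

```bash
python3 track.py
```

```text
t12.82 tcp [476.5 155.  173.5] yyaw -22.00 x [ 1.e-04  0.e+00 -1.e+00] F [-0.56 -0.66 -1.32] M [-0.     0.131  0.006] open 29.8 q [0.265 0.056 2.098 0.    0.987 0.649]
along from tip 5.1  lateral(left of inward) -0.23 boreyaw 68.00
F along -0.82 lat 0.28
```

>>> move_arm([
  [0,0.7,0],
  [0,0.6,0],
  [0,0,0],
  [0,0,0],
], turn=[0,0,0,0], jaw=[0.8,0.8,0.8,0.8])

```text
clock: 13.32
eef_pos: [0.4772, 0.1544, 0.1733]
eef_rot: [-0.586, -0.395, 0.587, -0.395]
force: [-1.7, 1.6, -1.2]
opening: 0.0301
```

```bash
python3 track.py
```

```text
t13.32 tcp [477.2 154.4 173.3] yyaw -22.02 x [-9.e-04  0.e+00 -1.e+00] F [-1.7   1.59 -1.21] M [0.088 0.342 0.008] open 30.1 q [0.263 0.058 2.097 0.    0.988 0.647]
along from tip 4.7  lateral(left of inward) -1.15 boreyaw 67.98
F along 0.85 lat 2.17
```

>>> move_arm([
  [0,-0.8,0],
  [0,-0.8,0],
  [0,-0.6,0],
  [0,-0.4,0],
  [0,0,0],
  [0,0,0],
], turn=[0,0,0,0,0,0], jaw=[0.8,0.8,0.8,0.8,0.8,0.8])

```text
clock: 14.08
eef_pos: [0.4752, 0.1553, 0.1735]
eef_rot: [0.586, 0.395, -0.586, 0.395]
force: [1.1, 0.3, -1.8]
opening: 0.0298
```

```bash
python3 track.py
```

```text
t14.07 tcp [475.2 155.3 173.5] yyaw -22.02 x [ 1.e-04  0.e+00 -1.e+00] F [ 1.07  0.3  -1.83] M [-0.054  0.1    0.029] open 29.8 q [ 0.266  0.054  2.1   -0.     0.987  0.65 ]
along from tip 4.9  lateral(left of inward) 1.03 boreyaw 67.98
F along 0.68 lat -0.89
```

>>> move_arm([
  [0,0.9,-2],
  [0,0,-4],
  [0,0,-4],
  [0,0,-4],
  [0,0,-4],
  [0,0,0],
  [0,0,0],
], turn=[0,0,0,0,0,0,0], jaw=[0.8,0.8,0.8,0.8,0.8,0.8,0.8])

```text
clock: 14.95
eef_pos: [0.4827, 0.1717, 0.1735]
eef_rot: [-0.586, -0.395, 0.586, -0.395]
force: [-0.1, 0.4, -1.2]
opening: 0.03
```

```bash
python3 track.py
```

```text
t14.95 tcp [482.7 171.7 173.5] yyaw -22.01 x [-2.e-04 -1.e-04 -1.e+00] F [-0.09  0.38 -1.18] M [-0.044  0.05   0.026] open 30.0 q [ 0.293  0.078  2.076 -0.     0.989  0.677]
along from tip 22.9  lateral(left of inward) 0.13 boreyaw 67.99
F along 0.32 lat 0.22
```

>>> move_arm([
  [0,0,-4],
  [0,0,-4],
  [0,0,-4],
  [0,0,-4],
  [0,0,-4],
  [0,0,0],
  [0,0,0],
], turn=[0,0,0,0,0,0,0], jaw=[0.8,0.8,0.8,0.8,0.8,0.8,0.8])

```text
clock: 15.82
eef_pos: [0.4902, 0.1902, 0.1734]
eef_rot: [-0.586, -0.395, 0.586, -0.395]
force: [-0.4, -0.0, -1.0]
opening: 0.0304
```

```bash
python3 track.py
```

```text
t15.82 tcp [490.2 190.2 173.4] yyaw -22.01 x [-2.e-04 -1.e-04 -1.e+00] F [-0.44 -0.01 -0.96] M [-0.076  0.104  0.021] open 30.4 q [ 0.323  0.103  2.048 -0.     0.991  0.707]
along from tip 42.8  lateral(left of inward) 0.02 boreyaw 67.99
F along -0.17 lat 0.40
```

Probe both sides here to get the leg's heading.

>>> move_arm([
  [0,0.8,0],
  [0,0.8,0],
  [0,0,0],
  [0,0,0],
], turn=[0,0,0,0], jaw=[0.8,0.8,0.8,0.8])

```text
clock: 16.32
eef_pos: [0.4912, 0.1896, 0.1733]
eef_rot: [-0.586, -0.396, 0.587, -0.395]
force: [-2.4, 0.0, -0.9]
opening: 0.0297
```

```bash
python3 track.py
```

```text
t16.32 tcp [491.2 189.6 173.3] yyaw -22.02 x [-0.0012 -0.     -1.    ] F [-2.36  0.01 -0.93] M [0.141 0.507 0.027] open 29.7 q [0.321 0.105 2.046 0.    0.992 0.705]
along from tip 42.7  lateral(left of inward) -1.13 boreyaw 67.98
F along -0.87 lat 2.19
```

>>> move_arm([
  [0,-1,0],
  [0,-1,0],
  [0,-0.6,0],
  [0,-0.6,0],
  [0,0,0],
  [0,0,0],
], turn=[0,0,0,0,0,0], jaw=[0.8,0.8,0.8,0.8,0.8,0.8])

```text
clock: 17.08
eef_pos: [0.4888, 0.1908, 0.1735]
eef_rot: [0.586, 0.395, -0.586, 0.395]
force: [0.3, -0.8, -0.4]
opening: 0.03
```

```bash
python3 track.py
```

```text
t17.07 tcp [488.8 190.8 173.5] yyaw -22.02 x [ 1.e-04  0.e+00 -1.e+00] F [ 0.27 -0.79 -0.45] M [-0.056  0.124  0.029] open 30.0 q [ 0.325  0.1    2.05  -0.     0.991  0.709]
along from tip 42.9  lateral(left of inward) 1.53 boreyaw 67.98
F along -0.64 lat -0.54
```

```bash
cat > joint.py <<'E'
from rod import *
def data(t,p0):
    Q,P=band(pickle.load(open(t+'.pkl','rb'))); pts,hs=curve(p0,75); d,i=cKDTree(pts).query(Q)
    d0=np.array([np.cos(np.radians(p0[2])),np.sin(np.radians(p0[2]))]); al=(Q-p0[:2])@d0
    lim=9 if t=='top0' else 14
    return Q[(d<lim)&((al<50)|((al>80)&(al<95)&(t=='top0')))]
p0=[564.4,262.9,-3,3.4,2,-4.5]
A=data('top0',p0); B=data('side0',p0); sf=624.0
TIPm=np.array([474.1,150.5])
def unp(z): return z[:6],z[6:8],z[8:10]
def res(z):
    p,oa,ob=unp(z); pts,hs=curve(p,76); tr=cKDTree(pts); out=[]
    for q,o,w in((A,oa,1.),(B,ob,.6)):
        q=q+o; d,i=tr.query(q); n=np.c_[-np.sin(hs[i]),np.cos(hs[i])]; out.append(((q-pts[i])*n).sum(1)*w)
    d0=np.array([np.cos(np.radians(p[2])),np.sin(np.radians(p[2]))])
    # leg felt: at 5 and 43 mm from tip
    ext=[]
    for a in (5,43):
        t=TIPm+a*np.array([np.cos(np.radians(68.3)),np.sin(np.radians(68.3))]); d,i=tr.query(t)
        n=np.array([-np.sin(hs[i]),np.cos(hs[i])]); ext.append(((t-pts[i])@n)*3.5/.3)
    p70=curve(p,70)[0][-1]; u=np.array([np.cos(np.radians(68.3)),np.sin(np.radians(68.3))])
    ext.append(((p70-TIPm)@u)*3.5/.8)
    ext+=list(np.array([p[3]/4,p[4]/2,p[5]/2])*3.5)
    ext.append(((p[:2]+60*d0)[0]-oa[0]-sf)*3.5/1.0)
    ext+=list(oa*3.5/1.)+list(ob*3.5/1.)
    return np.r_[np.concatenate(out),ext]
f=least_squares(res,p0+[0]*4,diff_step=1e-4); p,oa,ob=unp(f.x)
if __name__=='__main__':
    print(p.round(2),oa.round(2),ob.round(2)); print((np.sqrt(np.diag(np.linalg.inv(f.jac.T@f.jac)))*3.5).round(2)); print(f.fun[-11:].round(1))
    d0=np.array([np.cos(np.radians(p[2])),np.sin(np.radians(p[2]))]); print('stopface',p[:2]+60*d0)
    np.save('p.npy',p)
    # residual mean along the arc for both
    pts,hs=curve(p,76); tr=cKDTree(pts); s=np.r_[0,np.cumsum(np.linalg.norm(np.diff(pts,axis=0),axis=1))]
    for q in (A+oa,B+ob):
        d,i=tr.query(q); n=np.c_[-np.sin(hs[i]),np.cos(hs[i])]; r=((q-pts[i])*n).sum(1); b=(s[i]//12).astype(int)
        print([(k*12,r[b==k].mean().round(2)) for k in range(25) if (b==k).sum()>5])
E
python3 joint.py
```

```text
[564.54 263.58  -3.25   4.3    0.99  -3.8 ] [0.29 0.58] [-1.13 -0.95]
[0.69 0.65 0.4  1.03 0.99 0.92 0.39 0.61 0.55 0.65]
[ 0.1  0.5  1.8  3.8  1.7 -6.6  0.5  1.   2.  -4.  -3.3]
stopface [624.44014797 260.17851282]
[(0, np.float64(-0.54)), (12, np.float64(0.49)), (48, np.float64(0.09)), (60, np.float64(-0.6)), (72, np.float64(0.31)), (84, np.float64(-0.63)), (96, np.float64(-0.08)), (108, np.float64(0.23)), (120, np.float64(0.47)), (132, np.float64(0.16)), (144, np.float64(0.24)), (156, np.float64(-0.2)), (168, np.float64(-0.18)), (180, np.float64(-0.3)), (192, np.float64(-0.38)), (204, np.float64(-0.31)), (216, np.float64(0.37)), (228, np.float64(0.34)), (240, np.float64(0.21)), (252, np.float64(0.09))]
[(48, np.float64(0.85)), (60, np.float64(0.87)), (72, np.float64(-0.64)), (84, np.float64(1.12)), (96, np.float64(-0.16)), (108, np.float64(0.27)), (120, np.float64(0.26)), (132, np.float64(-0.78)), (144, np.float64(0.41)), (156, np.float64(-0.49)), (168, np.float64(-0.01)), (180, np.float64(-0.67)), (192, np.float64(0.51)), (204, np.float64(-0.73)), (216, np.float64(-0.37)), (228, np.float64(0.16)), (240, np.float64(-0.62)), (252, np.float64(-0.71))]
```

```bash
cat > plan.py <<'E'
import sys
from rod import *
p=np.load('p.npy')
C=1.5
def way(off=0.0):
    pts,hs=curve(p,70); pts=pts[::-1]; s=np.r_[0,np.cumsum(np.linalg.norm(np.diff(pts,axis=0),axis=1))]
    g=np.arange(0,s[-1],.25); X=np.c_[np.interp(g,s,pts[:,0]),np.interp(g,s,pts[:,1])]
    return g,X
g,X=way()
def pose(sc):
    k=abs(g-sc)<=11; Y=X[k]; c=X[np.argmin(abs(g-sc))]
    h=np.arctan2(*(Y[-1]-Y[0])[::-1])
    # minimax line
    from scipy.optimize import minimize
    def cost(v):
        n=np.array([-np.sin(v[0]),np.cos(v[0])]); l=(Y-c)@n-v[1]; return abs(l).max()
    r=minimize(cost,[h,0],method='Nelder-Mead',options=dict(initial_simplex=[[h,0],[h+.02,0],[h,.5]],xatol=1e-4,fatol=1e-3))
    h,o=r.x; n=np.array([-np.sin(h),np.cos(h)]); return c+o*n,np.degrees(h),r.fun
def wp(sc,lat=0,dyaw=0):
    c,h,e=pose(sc); h0=np.radians(h); c=c+lat*np.array([-np.sin(h0),np.cos(h0)])
    hh=np.radians(h+dyaw); return c-C*np.array([np.cos(hh),np.sin(hh)]),h+dyaw,e
def where(t,yaw):
    h=np.radians(yaw); c=t+C*np.array([np.cos(h),np.sin(h)]); i=np.argmin(np.linalg.norm(X-c,axis=1)); sc=g[i]
    cc,hh,e=pose(sc); n=np.array([-np.sin(np.radians(hh)),np.cos(np.radians(hh))]); return sc,(c-cc)@n,yaw-hh,hh
def report():
    o,R,yaw=st(); t=o['eef_pos'][:2]*1000; by=yaw+90
    sc,l,dy,hh=where(t,by); h=np.radians(by); d=np.array([np.cos(h),np.sin(h)]); n=np.array([-d[1],d[0]]); F=o['force'][:2]
    print('s %.1f lat %.2f dyaw %.2f path %.1f | F along %.2f left %.2f | Mz %.3f'%(sc,l,dy,hh,F@d,F@n,o['moment'][2]))
    return t,by,sc
def rows(t,by,ss,lat=0,dyaw=0):
    S=[];T=[]
    for sc in ss:
        q,h,e=wp(sc,lat,dyaw); dd=q-t; r=np.radians(by); d=np.array([np.cos(r),np.sin(r)]); n=np.array([-d[1],d[0]])
        S.append([0,round(float(-dd@n),1),round(float(-dd@d),1)]); T.append(round(float(by-h),1))
        # propagate the rounded command
        t=t+d*(-S[-1][2])-n*S[-1][1]; by=by-T[-1]
    print('slide',S); print('turn',T); print('jaw',[0.8]*len(S))
if __name__=='__main__':
    t,by,sc=report()
    if len(sys.argv)>2:
        e=float(sys.argv[1]); n=int(sys.argv[2]); lat=float(sys.argv[3]) if len(sys.argv)>3 else 0; dy=float(sys.argv[4]) if len(sys.argv)>4 else 0
        rows(t,by,np.linspace(sc,e,n+1)[1:],lat,dy)
E
python3 plan.py 62 7; python3 -c "
from plan import *
for s in range(40,222,6): c,h,e=pose(s); print(s,c.round(1),round(h,1),round(e,2))
print(g[-1])"
```

```text
t17.07 tcp [488.8 190.8 173.5] yyaw -22.02 x [ 1.e-04  0.e+00 -1.e+00] F [ 0.27 -0.79 -0.45] M [-0.056  0.124  0.029] open 30.0 q [ 0.325  0.1    2.05  -0.     0.991  0.709]
s 44.0 lat 1.25 dyaw -0.26 path 68.2 | F along -0.63 left -0.54 | Mz 0.029
slide [[0, 1.2, -2.5], [0, 0.0, -2.8], [0, 0.0, -2.5], [0, 0.0, -2.5], [0, 0.1, -2.5], [0, -0.0, -2.7], [0, -0.0, -2.5]]
turn [-0.3, 0.0, 0.0, 0.0, 0.0, -0.0, -0.3]
jaw [0.8, 0.8, 0.8, 0.8, 0.8, 0.8, 0.8]
40 [489.1 188. ] 68.2 0.0
46 [491.3 193.6] 68.2 0.0
52 [493.5 199.2] 68.2 0.0
58 [495.8 204.8] 68.2 0.0
64 [498.  210.3] 68.7 0.06
70 [500.1 215.9] 67.9 0.13
76 [502.6 221.4] 65.8 0.31
82 [505.2 226.7] 62.2 0.43
88 [508.2 231.9] 57.3 0.43
94 [511.7 236.8] 52.4 0.43
100 [515.5 241.3] 47.5 0.43
106 [519.7 245.5] 42.4 0.45
112 [524.3 249.4] 37.2 0.48
118 [529.2 252.7] 32.0 0.46
124 [534.4 255.7] 26.8 0.43
130 [539.8 258.1] 21.9 0.43
136 [545.4 260.1] 17.0 0.43
142 [551.2 261.6] 12.1 0.43
148 [557.1 262.6] 6.8 0.48
154 [563.  263.1] 2.1 0.45
160 [569.  263.2] -1.2 0.28
166 [575. 263.] -3.1 0.02
172 [581.  262.6] -3.3 0.0
178 [587.  262.3] -3.3 0.0
184 [593. 262.] -3.3 0.0
190 [599.  261.6] -3.3 0.0
196 [605.  261.3] -3.3 0.0
202 [610.9 260.9] -3.3 0.0
208 [616.9 260.6] -3.3 0.0
214 [622.9 260.3] -3.3 0.0
220 [628.9 259.9] -3.3 0.0
255.5
```

>>> move_arm([
  [0,1.2,-2.5],
  [0,0,-2.8],
  [0,0,-2.5],
  [0,0,-2.5],
  [0,0.1,-2.5],
  [0,0,-2.7],
  [0,0,-2.5],
  [0,0,0],
], turn=[-0.3,0,0,0,0,0,-0.3,0], jaw=[0.8,0.8,0.8,0.8,0.8,0.8,0.8,0.8])

```text
clock: 18.08
eef_pos: [0.4967, 0.2072, 0.1735]
eef_rot: [-0.584, -0.398, 0.584, -0.398]
force: [0.5, 0.5, -0.3]
opening: 0.0298
```

```bash
python3 plan.py 76 6
```

```text
t18.07 tcp [496.7 207.2 173.5] yyaw -21.40 x [-0.  0. -1.] F [ 0.54  0.52 -0.27] M [-0.067  0.051  0.023] open 29.8 q [0.349 0.125 2.023 0.    0.994 0.722]
s 62.2 lat 0.02 dyaw -0.01 path 68.6 | F along 0.68 left -0.31 | Mz 0.023
slide [[0, 0.0, -2.3], [0, 0.0, -2.3], [0, -0.0, -2.2], [0, 0.0, -2.5], [0, 0.0, -2.3], [0, 0.1, -2.2]]
turn [-0.1, -0.0, 0.6, 0.5, 0.8, 1.0]
jaw [0.8, 0.8, 0.8, 0.8, 0.8, 0.8]
```

>>> move_arm([
  [0,0,-2.3],
  [0,0,-2.3],
  [0,0,-2.2],
  [0,0,-2.5],
  [0,0,-2.3],
  [0,0.1,-2.2],
  [0,0,0],
], turn=[-0.1,0,0.6,0.5,0.8,1.0,0], jaw=[0.8,0.8,0.8,0.8,0.8,0.8,0.8])

```text
clock: 18.95
eef_pos: [0.502, 0.22, 0.1735]
eef_rot: [0.594, 0.384, -0.594, 0.384]
force: [-0.1, 0.1, -0.8]
opening: 0.0302
```

```bash
python3 plan.py 88 5
```

```text
t18.95 tcp [502.  220.  173.5] yyaw -24.22 x [ 1.e-04 -0.e+00 -1.e+00] F [-0.11  0.14 -0.82] M [-0.043  0.117 -0.049] open 30.2 q [ 0.368  0.143  2.002 -0.     0.996  0.79 ]
s 76.0 lat -0.08 dyaw -0.02 path 65.8 | F along 0.08 left 0.16 | Mz -0.049
slide [[0, -0.1, -2.5], [0, 0.1, -2.3], [0, -0.0, -2.5], [0, -0.0, -2.2], [0, -0.0, -2.5]]
turn [1.1, 1.5, 1.9, 2.0, 2.0]
jaw [0.8, 0.8, 0.8, 0.8, 0.8]
```

>>> move_arm([
  [0,-0.1,-2.5],
  [0,0.1,-2.3],
  [0,0,-2.5],
  [0,0,-2.2],
  [0,0,-2.5],
  [0,0,0],
], turn=[1.1,1.5,1.9,2.0,2.0,0], jaw=[0.8,0.8,0.8,0.8,0.8,0.8])

```text
clock: 19.7
eef_pos: [0.5075, 0.2306, 0.1735]
eef_rot: [0.621, 0.339, -0.621, 0.339]
force: [-0.2, -0.9, -0.1]
opening: 0.0296
```

```bash
python3 plan.py 98 4
```

```text
t19.70 tcp [507.5 230.6 173.5] yyaw -32.73 x [ 1.e-04  0.e+00 -1.e+00] F [-0.15 -0.87 -0.07] M [-0.033  0.126 -0.04 ] open 29.6 q [0.382 0.16  1.983 0.    0.999 0.953]
s 88.0 lat -0.06 dyaw -0.04 path 57.3 | F along -0.81 left -0.34 | Mz -0.040
slide [[0, -0.1, -2.4], [0, 0.0, -2.5], [0, 0.0, -2.5], [0, 0.0, -2.5]]
turn [2.0, 2.0, 2.1, 2.0]
jaw [0.8, 0.8, 0.8, 0.8]
```

>>> move_arm([
  [0,-0.1,-2.4],
  [0,0,-2.5],
  [0,0,-2.5],
  [0,0,-2.5],
  [0,0,0],
  [0,0,0],
], turn=[2.0,2.0,2.1,2.0,0,0], jaw=[0.8,0.8,0.8,0.8,0.8,0.8])

```text
clock: 20.45
eef_pos: [0.513, 0.2385, 0.1735]
eef_rot: [-0.643, -0.294, 0.643, -0.294]
force: [0.1, 0.2, -1.3]
opening: 0.0298
```

```bash
python3 plan.py
```

```text
t20.45 tcp [513.  238.5 173.5] yyaw -40.80 x [-1.e-04 -1.e-04 -1.e+00] F [ 0.06  0.19 -1.29] M [-0.042  0.184 -0.007] open 29.8 q [ 0.391  0.175  1.965 -0.     1.002  1.103]
s 97.8 lat 0.01 dyaw -0.13 path 49.3 | F along 0.18 left 0.08 | Mz -0.007
```

>>> move_arm([
  [0,0.7,0],
  [0,0.5,0],
  [0,0,0],
], turn=[0,0,0], jaw=[0.8,0.8,0.8])

```text
clock: 20.82
eef_pos: [0.5139, 0.2377, 0.1734]
eef_rot: [-0.643, -0.294, 0.643, -0.294]
force: [0.0, 0.8, -0.5]
opening: 0.0299
```

```bash
python3 plan.py
```

```text
t20.82 tcp [513.9 237.7 173.4] yyaw -40.82 x [-3.e-04 -0.e+00 -1.e+00] F [ 0.04  0.78 -0.46] M [-0.055  0.138  0.034] open 29.9 q [0.389 0.176 1.964 0.    1.002 1.102]
s 97.8 lat -1.18 dyaw -0.15 path 49.3 | F along 0.62 left 0.48 | Mz 0.034
```

>>> move_arm([
  [0,-0.8,0],
  [0,-0.8,0],
  [0,-0.7,0],
  [0,0,0],
  [0,0,0],
], turn=[0,0,0,0,0], jaw=[0.8,0.8,0.8,0.8,0.8])

```text
clock: 21.45
eef_pos: [0.5123, 0.2392, 0.1735]
eef_rot: [0.643, 0.294, -0.643, 0.294]
force: [1.3, -0.7, -1.1]
opening: 0.0297
```

```bash
python3 plan.py
```

```text
t21.45 tcp [512.3 239.2 173.5] yyaw -40.82 x [ 2.e-04 -1.e-04 -1.e+00] F [ 1.28 -0.74 -1.14] M [-0.164 -0.006  0.024] open 29.7 q [ 0.393  0.174  1.966 -0.     1.002  1.105]
s 97.8 lat 0.98 dyaw -0.15 path 49.3 | F along 0.28 left -1.45 | Mz 0.024
```

```bash
python3 plan.py 120 9 -0.15
```

```text
t21.45 tcp [512.3 239.2 173.5] yyaw -40.82 x [ 2.e-04 -1.e-04 -1.e+00] F [ 1.28 -0.74 -1.14] M [-0.164 -0.006  0.024] open 29.7 q [ 0.393  0.174  1.966 -0.     1.002  1.105]
s 97.8 lat 0.98 dyaw -0.15 path 49.3 | F along 0.28 left -1.45 | Mz 0.024
slide [[0, 1.1, -2.4], [0, 0.0, -2.5], [0, 0.0, -2.5], [0, 0.0, -2.5], [0, -0.0, -2.2], [0, -0.0, -2.5], [0, -0.0, -2.4], [0, -0.0, -2.5], [0, -0.1, -2.5]]
turn [1.8, 2.1, 2.1, 2.2, 2.2, 2.1, 2.2, 2.1, 2.1]
jaw [0.8, 0.8, 0.8, 0.8, 0.8, 0.8, 0.8, 0.8, 0.8]
```

>>> move_arm([
  [0,1.1,-2.4],
  [0,0,-2.5],
  [0,0,-2.5],
  [0,0,-2.5],
  [0,0,0],
], turn=[1.8,2.1,2.1,2.2,0], jaw=[0.8,0.8,0.8,0.8,0.8])

```text
clock: 22.08
eef_pos: [0.5201, 0.2459, 0.1735]
eef_rot: [-0.662, -0.247, 0.662, -0.247]
force: [-0.1, -0.3, -0.2]
opening: 0.0299
```

```bash
python3 plan.py 120 5 -0.15
```

```text
t22.07 tcp [520.1 245.9 173.5] yyaw -49.04 x [-1.e-04  2.e-04 -1.e+00] F [-0.09 -0.29 -0.24] M [-0.057  0.083  0.029] open 29.9 q [0.398 0.192 1.945 0.    1.005 1.254]
s 108.0 lat 0.05 dyaw 0.31 path 40.7 | F along -0.26 left -0.16 | Mz 0.029
slide [[0, 0.2, -2.5], [0, -0.0, -2.2], [0, -0.0, -2.5], [0, -0.0, -2.2], [0, -0.0, -2.5]]
turn [2.4, 2.1, 2.0, 2.1, 2.1]
jaw [0.8, 0.8, 0.8, 0.8, 0.8]
```

>>> move_arm([
  [0,0.2,-2.5],
  [0,0,-2.2],
  [0,0,-2.5],
  [0,0,-2.2],
  [0,0,-2.5],
  [0,0,0],
], turn=[2.4,2.1,2.0,2.1,2.1,0], jaw=[0.8,0.8,0.8,0.8,0.8,0.8])

```text
clock: 22.82
eef_pos: [0.5298, 0.2528, 0.1735]
eef_rot: [0.683, 0.185, -0.683, 0.185]
force: [0.1, -0.1, -0.8]
opening: 0.0298
```

```bash
python3 plan.py 132 5 -0.15; python3 -c "
from plan import *
h=np.radians(p[2]); be=p[:2]; d=np.array([np.cos(h),np.sin(h)]);n=np.array([-d[1],d[0]])
a=np.radians(35); bm=be-70*n-0*d + 70*(np.cos(a)*n-np.sin(a)*d); print('bend_mid',bm, 'min dist',np.linalg.norm(X-bm,axis=1).min(), g[np.linalg.norm(X-bm,axis=1).argmin()])"
```

```text
t22.82 tcp [529.8 252.8 173.5] yyaw -59.73 x [ 1.e-04  1.e-04 -1.e+00] F [ 0.1  -0.08 -0.81] M [-0.092  0.144 -0.012] open 29.8 q [0.403 0.212 1.92  0.    1.009 1.445]
s 120.0 lat -0.29 dyaw -0.02 path 30.3 | F along 0.05 left -0.12 | Mz -0.012
slide [[0, -0.2, -2.5], [0, 0.0, -2.2], [0, 0.0, -2.5], [0, -0.0, -2.2], [0, -0.0, -2.5]]
turn [2.0, 2.1, 1.9, 2.0, 2.0]
jaw [0.8, 0.8, 0.8, 0.8, 0.8]
bend_mid [523.73282031 253.22249478] min dist 2.983298923860473 113.75
```

>>> move_arm([
  [0,-0.2,-2.5],
  [0,0,-2.2],
  [0,0,-2.5],
  [0,0,-2.2],
  [0,0,-2.5],
  [0,0,0],
], turn=[2.0,2.1,1.9,2.0,2.0,0], jaw=[0.8,0.8,0.8,0.8,0.8,0.8])

```text
clock: 23.58
eef_pos: [0.5404, 0.2581, 0.1735]
eef_rot: [0.696, 0.124, -0.696, 0.124]
force: [0.2, 0.5, -1.4]
opening: 0.0301
```

```bash
python3 plan.py 142 4 -0.1
```

```text
t23.57 tcp [540.4 258.1 173.5] yyaw -69.74 x [ 1.e-04  0.e+00 -1.e+00] F [ 0.21  0.47 -1.38] M [-0.066  0.2    0.056] open 30.1 q [ 0.404  0.233  1.894 -0.     1.014  1.621]
s 132.0 lat -0.20 dyaw -0.04 path 20.3 | F along 0.36 left 0.36 | Mz 0.056
slide [[0, -0.1, -2.5], [0, -0.0, -2.4], [0, -0.0, -2.5], [0, -0.0, -2.5]]
turn [2.0, 2.1, 2.0, 2.0]
jaw [0.8, 0.8, 0.8, 0.8]
```

Still no contact forces. Probe again here, before the likely kink at the bend end.

>>> move_arm([
  [0,-0.1,-2.5],
  [0,0,-2.4],
  [0,0,-2.5],
  [0,0,-2.5],
  [0,0.8,0],
  [0,0.5,0],
  [0,0,0],
], turn=[2.0,2.1,2.0,2.0,0,0,0], jaw=[0.8,0.8,0.8,0.8,0.8,0.8,0.8])

```text
clock: 24.45
eef_pos: [0.5498, 0.2598, 0.1735]
eef_rot: [-0.703, -0.075, 0.703, -0.075]
force: [-0.3, -0.4, -1.3]
opening: 0.0301
```

```bash
python3 plan.py
```

```text
t24.45 tcp [549.8 259.8 173.5] yyaw -77.81 x [-1.e-04  0.e+00 -1.e+00] F [-0.3  -0.43 -1.3 ] M [-0.027  0.156 -0.044] open 30.1 q [0.4   0.249 1.874 0.    1.019 1.759]
s 141.8 lat -1.49 dyaw -0.14 path 12.3 | F along -0.38 left -0.35 | Mz -0.044
```

>>> move_arm([
  [0,-0.8,0],
  [0,-0.8,0],
  [0,-0.8,0],
  [0,0,0],
  [0,0,0],
], turn=[0,0,0,0,0], jaw=[0.8,0.8,0.8,0.8,0.8])

```text
clock: 25.08
eef_pos: [0.5494, 0.262, 0.1735]
eef_rot: [-0.703, -0.075, 0.703, -0.075]
force: [0.4, -0.7, -1.0]
opening: 0.0299
```

```bash
python3 plan.py
```

```text
t25.07 tcp [549.4 262.  173.5] yyaw -77.81 x [-0.e+00 -3.e-04 -1.e+00] F [ 0.45 -0.65 -1.03] M [-0.219  0.103 -0.008] open 29.9 q [ 0.404  0.25   1.873 -0.     1.019  1.762]
s 141.8 lat 0.75 dyaw -0.13 path 12.3 | F along 0.30 left -0.73 | Mz -0.008
```

```bash
python3 plan.py 154 5 -0.4
```

```text
t25.07 tcp [549.4 262.  173.5] yyaw -77.81 x [-0.e+00 -3.e-04 -1.e+00] F [ 0.45 -0.65 -1.03] M [-0.219  0.103 -0.008] open 29.9 q [ 0.404  0.25   1.873 -0.     1.019  1.762]
s 141.8 lat 0.75 dyaw -0.13 path 12.3 | F along 0.30 left -0.73 | Mz -0.008
slide [[0, 1.1, -2.5], [0, 0.0, -2.4], [0, 0.0, -2.2], [0, -0.0, -2.5], [0, -0.0, -2.5]]
turn [1.8, 2.4, 2.2, 2.0, 1.7]
jaw [0.8, 0.8, 0.8, 0.8, 0.8]
```

>>> move_arm([
  [0,1.2,-2.5],
  [0,0,-2.4],
  [0,0,-2.2],
  [0,0,0],
], turn=[1.8,2.4,2.2,0], jaw=[0.8,0.8,0.8,0.8])

```text
clock: 25.58
eef_pos: [0.5568, 0.2624, 0.1735]
eef_rot: [0.706, 0.036, -0.706, 0.035]
force: [0.4, -0.4, -1.0]
opening: 0.0299
```

```bash
python3 plan.py 157 3 -0.4
```

```text
t25.57 tcp [556.8 262.4 173.5] yyaw -84.24 x [ 1.e-04  2.e-04 -1.e+00] F [ 0.36 -0.37 -1.01] M [0.036 0.114 0.065] open 29.9 q [0.4   0.262 1.858 0.    1.022 1.87 ]
s 149.2 lat -0.20 dyaw 0.09 path 5.7 | F along 0.32 left -0.41 | Mz 0.065
slide [[0, 0.2, -2.5], [0, -0.1, -2.7], [0, -0.0, -2.5]]
turn [2.2, 1.7, 1.6]
jaw [0.8, 0.8, 0.8]
```

>>> move_arm([
  [0,0,-2.5],
  [0,0,-2.6],
  [0,0,-2.5],
  [0,0,0],
], turn=[2.2,1.7,1.6,0], jaw=[0.8,0.8,0.8,0.8])

```text
clock: 26.08
eef_pos: [0.5644, 0.2628, 0.1735]
eef_rot: [0.707, 0.002, -0.707, 0.002]
force: [-0.2, 0.4, -0.9]
opening: 0.0301
```

```bash
python3 plan.py 164 3 -0.25
```

```text
t26.07 tcp [564.4 262.8 173.5] yyaw -89.74 x [ 2.e-04  1.e-04 -1.e+00] F [-0.17  0.38 -0.9 ] M [-0.001  0.199  0.01 ] open 30.1 q [0.396 0.274 1.842 0.    1.025 1.962]
s 157.0 lat -0.43 dyaw -0.04 path 0.3 | F along -0.17 left 0.38 | Mz 0.010
slide [[0, -0.2, -2.3], [0, -0.0, -2.5], [0, -0.0, -2.3]]
turn [1.2, 0.9, 0.8]
jaw [0.8, 0.8, 0.8]
```

>>> move_arm([
  [0,-0.2,-2.3],
  [0,0,-2.5],
  [0,0,-2.3],
  [0,0,0],
], turn=[1.2,0.9,0.8,0], jaw=[0.8,0.8,0.8,0.8])

```text
clock: 26.58
eef_pos: [0.5715, 0.2628, 0.1735]
eef_rot: [0.707, -0.016, -0.707, -0.016]
force: [0.4, 0.2, -0.8]
opening: 0.0298
```

```bash
python3 plan.py 176 4 -0.2
```

```text
t26.57 tcp [571.5 262.8 173.5] yyaw -92.63 x [ 1.e-04  0.e+00 -1.e+00] F [ 0.36  0.16 -0.78] M [-0.014  0.153 -0.012] open 29.8 q [ 0.391  0.285  1.827 -0.     1.029  2.008]
s 164.0 lat -0.34 dyaw 0.01 path -2.6 | F along 0.35 left 0.18 | Mz -0.012
slide [[0, -0.1, -3.0], [0, -0.0, -3.0], [0, -0.0, -3.0], [0, -0.0, -3.0]]
turn [0.6, 0.0, 0.0, 0.0]
jaw [0.8, 0.8, 0.8, 0.8]
```

Move on to the last leg, then probe to centre on it.

>>> move_arm([
  [0,-0.1,-3],
  [0,0,-3],
  [0,0,-3],
  [0,0,-3],
  [0,0,0],
  [0,0,0],
], turn=[0.6,0,0,0,0,0], jaw=[0.8,0.8,0.8,0.8,0.8,0.8])

```text
clock: 27.32
eef_pos: [0.5832, 0.2623, 0.1734]
eef_rot: [-0.707, 0.02, 0.707, 0.02]
force: [0.8, 1.5, 0.0]
opening: 0.0299
```

```bash
python3 plan.py
```

```text
t27.32 tcp [583.2 262.3 173.4] yyaw -93.22 x [-2.e-04 -1.e-04 -1.e+00] F [0.83 1.49 0.01] M [ 0.019  0.126 -0.031] open 29.9 q [0.384 0.304 1.804 0.    1.034 2.011]
s 175.8 lat -0.25 dyaw 0.04 path -3.3 | F along 0.75 left 1.53 | Mz -0.031
```

>>> move_arm([
  [0,0.8,0],
  [0,0.6,0],
  [0,0,0],
  [0,0,0],
], turn=[0,0,0,0], jaw=[0.8,0.8,0.8,0.8])

```text
clock: 27.82
eef_pos: [0.5832, 0.2609, 0.1735]
eef_rot: [0.707, -0.02, -0.707, -0.02]
force: [-0.6, 0.5, -1.2]
opening: 0.03
```

```bash
python3 plan.py
```

```text
t27.82 tcp [583.2 260.9 173.5] yyaw -93.22 x [ 1.e-04  0.e+00 -1.e+00] F [-0.61  0.54 -1.22] M [ 0.001  0.198 -0.02 ] open 30.0 q [ 0.382  0.302  1.805 -0.     1.034  2.009]
s 175.8 lat -1.64 dyaw 0.03 path -3.3 | F along -0.64 left 0.50 | Mz -0.020
```

>>> move_arm([
  [0,-1,0],
  [0,-1,0],
  [0,-0.8,0],
  [0,0,0],
  [0,0,0],
], turn=[0,0,0,0,0], jaw=[0.8,0.8,0.8,0.8,0.8])

```text
clock: 28.45
eef_pos: [0.5833, 0.2636, 0.1735]
eef_rot: [-0.707, 0.02, 0.707, 0.02]
force: [-0.3, -0.4, -1.1]
opening: 0.0297
```

```bash
python3 plan.py
```

```text
t28.45 tcp [583.3 263.6 173.5] yyaw -93.22 x [-1.e-04 -2.e-04 -1.e+00] F [-0.29 -0.36 -1.07] M [-0.103  0.167  0.033] open 29.7 q [ 0.386  0.305  1.802 -0.     1.035  2.013]
s 175.8 lat 1.07 dyaw 0.04 path -3.3 | F along -0.27 left -0.38 | Mz 0.033
```

```bash
python3 plan.py 196 7 -0.3
```

```text
t28.45 tcp [583.3 263.6 173.5] yyaw -93.22 x [-1.e-04 -2.e-04 -1.e+00] F [-0.29 -0.36 -1.07] M [-0.103  0.167  0.033] open 29.7 q [ 0.386  0.305  1.802 -0.     1.035  2.013]
s 175.8 lat 1.07 dyaw 0.04 path -3.3 | F along -0.27 left -0.38 | Mz 0.033
slide [[0, 1.4, -3.0], [0, -0.0, -2.7], [0, -0.0, -3.0], [0, -0.0, -2.8], [0, -0.0, -3.0], [0, -0.0, -2.7], [0, -0.0, -3.0]]
turn [0.0, 0.0, 0.0, 0.0, 0.0, 0.0, 0.0]
jaw [0.8, 0.8, 0.8, 0.8, 0.8, 0.8, 0.8]
```

>>> move_arm([
  [0,1.4,-3],
  [0,0,-2.7],
  [0,0,-3],
  [0,0,-2.8],
  [0,0,-3],
  [0,0,-2.7],
  [0,0,-3],
  [0,0,0],
  [0,0,0],
], turn=[0,0,0,0,0,0,0,0,0], jaw=[0.8,0.8,0.8,0.8,0.8,0.8,0.8,0.8,0.8], newtons=25)

```text
clock: 29.58
eef_pos: [0.6034, 0.2612, 0.1735]
eef_rot: [-0.707, 0.02, 0.707, 0.02]
force: [0.4, 0.3, -1.2]
opening: 0.0301
```

```bash
python3 plan.py
```

```text
t29.57 tcp [603.4 261.2 173.5] yyaw -93.22 x [-1.e-04 -0.e+00 -1.e+00] F [ 0.41  0.26 -1.2 ] M [0.017 0.101 0.011] open 30.1 q [0.371 0.335 1.762 0.    1.045 1.998]
s 196.0 lat -0.20 dyaw 0.04 path -3.3 | F along 0.40 left 0.28 | Mz 0.011
```

>>> move_arm([
  [0,0,-1.5],
  [0,0,-1.5],
  [0,0,-1],
  [0,0,-1],
  [0,0,0],
], turn=[0,0,0,0,0], jaw=[0.8,0.8,0.8,0.8,0.8])

```text
clock: 30.2
eef_pos: [0.6085, 0.2609, 0.1735]
eef_rot: [0.707, -0.02, -0.707, -0.02]
force: [-0.4, 0.2, -0.9]
opening: 0.0299
```

```bash
python3 plan.py
```

```text
t30.20 tcp [608.5 260.9 173.5] yyaw -93.22 x [ 1.e-04  0.e+00 -1.e+00] F [-0.43  0.24 -0.87] M [0.011 0.178 0.045] open 29.9 q [ 0.367  0.342  1.752 -0.     1.047  1.994]
s 201.0 lat -0.21 dyaw 0.03 path -3.3 | F along -0.45 left 0.22 | Mz 0.045
```

>>> move_arm([
  [0,0,-0.7],
  [0,0,-0.7],
  [0,0,0],
], turn=[0,0,0], jaw=[0.8,0.8,0.8])

```text
clock: 30.58
eef_pos: [0.6099, 0.2608, 0.1735]
eef_rot: [0.707, -0.02, -0.707, -0.02]
force: [0.1, 0.6, -0.7]
opening: 0.0299
```

>>> move_arm([
  [0,0,-0.6],
  [0,0,-0.4],
  [0,0,0],
], turn=[0,0,0], jaw=[0.8,0.8,0.8])

```text
clock: 30.95
eef_pos: [0.6108, 0.2608, 0.1735]
eef_rot: [0.707, -0.02, -0.707, -0.02]
force: [0.4, -0.3, -1.0]
opening: 0.0297
```

>>> move_arm([
  [0,0,-0.4],
  [0,0,-0.4],
  [0,0,0],
], turn=[0,0,0], jaw=[0.8,0.8,0.8])

```text
clock: 31.32
eef_pos: [0.6113, 0.2607, 0.1734]
eef_rot: [-0.707, 0.02, 0.707, 0.02]
force: [-1.7, -0.0, 0.4]
opening: 0.0299
```

>>> move_arm([
  [0,0,-0.3],
  [0,0,0],
], turn=[0,0], jaw=[0.8,0.8])

```text
clock: 31.58
eef_pos: [0.6114, 0.2607, 0.1734]
eef_rot: [-0.706, 0.02, 0.707, 0.02]
force: [-4.4, -0.3, 0.4]
opening: 0.0295
```

```bash
python3 plan.py
```

```text
t31.57 tcp [611.4 260.7 173.4] yyaw -93.21 x [-1.2e-03 -2.0e-04 -1.0e+00] F [-4.41 -0.34  0.4 ] M [0.024 0.624 0.009] open 29.5 q [0.366 0.348 1.745 0.    1.05  1.992]
s 204.0 lat -0.19 dyaw 0.04 path -3.3 | F along -4.38 left -0.59 | Mz 0.009
```

>>> move_arm([
  [0,0,-0.3],
  [0,0,0],
], turn=[0,0], jaw=[0.8,0.8])

```text
clock: 31.82
eef_pos: [0.6115, 0.2607, 0.1734]
eef_rot: [-0.706, 0.02, 0.707, 0.02]
force: [-5.8, -0.1, 1.6]
opening: 0.0297
```

```bash
python3 plan.py
```

```text
t31.82 tcp [611.5 260.7 173.4] yyaw -93.21 x [-1.7e-03 -2.0e-04 -1.0e+00] F [-5.8  -0.15  1.64] M [0.101 0.884 0.052] open 29.7 q [0.365 0.348 1.745 0.    1.051 1.992]
s 204.0 lat -0.18 dyaw 0.04 path -3.3 | F along -5.78 left -0.47 | Mz 0.052
```

>>> move_arm([
  [0,0,-0.3],
  [0,0,0],
  [0,0,0],
], turn=[0,0,0], jaw=[0.8,0.8,0.8])

```text
clock: 32.2
eef_pos: [0.6115, 0.2607, 0.1733]
eef_rot: [-0.706, 0.02, 0.708, 0.02]
force: [-5.5, 0.3, 1.7]
opening: 0.0299
```

```bash
python3 plan.py
```

```text
t32.20 tcp [611.5 260.7 173.3] yyaw -93.21 x [-2.3e-03 -3.0e-04 -1.0e+00] F [-5.54  0.34  1.66] M [0.07  0.968 0.057] open 29.9 q [3.650e-01 3.480e-01 1.744e+00 1.000e-03 1.051e+00 1.992e+00]
s 204.0 lat -0.20 dyaw 0.05 path -3.3 | F along -5.55 left 0.03 | Mz 0.057
```

>>> move_arm([
  [0,0,-0.3],
  [0,0,0],
  [0,0,0],
], turn=[0,0,0], jaw=[0.8,0.8,0.8])

```text
clock: 32.58
eef_pos: [0.6116, 0.2607, 0.1733]
eef_rot: [-0.706, 0.02, 0.708, 0.02]
force: [-6.8, 0.1, 2.5]
opening: 0.0296
```

```bash
python3 plan.py
```

```text
t32.58 tcp [611.6 260.7 173.3] yyaw -93.21 x [-2.8e-03 -3.0e-04 -1.0e+00] F [-6.78  0.14  2.53] M [0.024 1.09  0.014] open 29.6 q [3.650e-01 3.490e-01 1.744e+00 1.000e-03 1.052e+00 1.992e+00]
s 204.2 lat -0.16 dyaw 0.05 path -3.3 | F along -6.78 left -0.24 | Mz 0.014
```

>>> move_arm([
  [-0.4,0,-0.2],
  [0,0,0],
  [0,0,0],
  [0,0,0],
], turn=[0,0,0,0], jaw=[0.8,0.8,0.8,0.8])

```text
clock: 33.08
eef_pos: [0.6116, 0.2607, 0.1733]
eef_rot: [-0.706, 0.02, 0.708, 0.02]
force: [-7.0, 2.3, 0.7]
opening: 0.0303
```

```bash
python3 plan.py
```

```text
t33.08 tcp [611.6 260.7 173.3] yyaw -93.21 x [-3.3e-03 -4.0e-04 -1.0e+00] F [-6.95  2.35  0.73] M [0.153 1.041 0.08 ] open 30.3 q [3.650e-01 3.490e-01 1.743e+00 1.000e-03 1.052e+00 1.991e+00]
s 204.2 lat -0.20 dyaw 0.05 path -3.3 | F along -7.07 left 1.95 | Mz 0.080
```

>>> move_arm([
  [0,0,-0.2],
  [0,0,0],
  [0,0,0],
], turn=[0,0,0], jaw=[0.8,0.8,0.8])

```text
clock: 33.45
eef_pos: [0.6116, 0.2607, 0.1732]
eef_rot: [-0.705, 0.02, 0.708, 0.02]
force: [-7.0, 1.6, 1.6]
opening: 0.0297
```

>>> move_arm([
  [0,0,0],
  [0,0,0],
], turn=[0,0], jaw=[0.8,0.8])

```text
clock: 33.7
eef_pos: [0.6116, 0.2607, 0.1733]
eef_rot: [-0.705, 0.02, 0.708, 0.02]
force: [-6.5, 0.4, 1.6]
opening: 0.0298
```

```bash
python3 plan.py
```

```text
t33.70 tcp [611.6 260.7 173.3] yyaw -93.21 x [-3.8e-03 -5.0e-04 -1.0e+00] F [-6.48  0.36  1.64] M [0.145 1.159 0.096] open 29.8 q [3.650e-01 3.490e-01 1.743e+00 1.000e-03 1.053e+00 1.991e+00]
s 204.2 lat -0.20 dyaw 0.05 path -3.3 | F along -6.49 left 0.00 | Mz 0.096
```

>>> move_arm([
  [0,0,-0.4],
  [0,0,0],
  [0,0,0],
  [0,0,0],
], turn=[0,0,0,0], jaw=[0.8,0.8,0.8,0.8])

```text
clock: 34.2
eef_pos: [0.6117, 0.2607, 0.1733]
eef_rot: [-0.705, 0.02, 0.708, 0.02]
force: [-9.0, 0.9, 2.9]
opening: 0.0298
```

```bash
python3 plan.py
```

```text
t34.20 tcp [611.7 260.7 173.3] yyaw -93.20 x [-4.6e-03 -5.0e-04 -1.0e+00] F [-8.97  0.89  2.87] M [0.122 1.281 0.124] open 29.8 q [3.650e-01 3.500e-01 1.743e+00 1.000e-03 1.054e+00 1.991e+00]
s 204.2 lat -0.18 dyaw 0.05 path -3.3 | F along -9.01 left 0.39 | Mz 0.124
```

>>> move_arm([
  [0,0,0.8],
  [0,0,0.7],
  [0,0,0.3],
  [0,0,0],
  [0,0,0],
], turn=[0,0,0,0,0], jaw=[0.8,0.8,0.8,0.8,0.8])

```text
clock: 34.83
eef_pos: [0.6114, 0.2607, 0.1734]
eef_rot: [-0.706, 0.02, 0.707, 0.02]
force: [-4.7, 1.0, -3.0]
opening: 0.0296
```

```bash
python3 plan.py
```

```text
t34.83 tcp [611.4 260.7 173.4] yyaw -93.22 x [-1.1e-03 -2.0e-04 -1.0e+00] F [-4.74  1.03 -3.02] M [0.122 0.813 0.009] open 29.6 q [0.365 0.348 1.745 0.    1.05  1.992]
s 204.0 lat -0.26 dyaw 0.03 path -3.3 | F along -4.80 left 0.77 | Mz 0.009
```

>>> move_arm([
  [0.2,0,0.5],
  [0,0,0.2],
  [0,0,0],
], turn=[0,0,0], jaw=[0.8,0.8,0.8])

```text
clock: 35.2
eef_pos: [0.6113, 0.2606, 0.1739]
eef_rot: [0.707, -0.02, -0.707, -0.02]
force: [-2.6, -1.2, -3.0]
opening: 0.0296
```

```bash
python3 plan.py
```

```text
t35.20 tcp [611.3 260.6 173.9] yyaw -93.22 x [ 5.e-04 -2.e-04 -1.e+00] F [-2.62 -1.17 -3.  ] M [-0.05   0.566  0.061] open 29.6 q [ 0.366  0.346  1.746 -0.     1.049  1.993]
s 204.0 lat -0.33 dyaw 0.03 path -3.3 | F along -2.55 left -1.32 | Mz 0.061
```

>>> move_arm([
  [0,0,0.3],
  [0,0,0],
  [0,0,0],
  [0,0,0],
  [0,0,0],
  [0,0,0],
], turn=[0,0,0,0,0,0], jaw=[0.8,0.64,0.6,0.5,0.45,0.45])

```text
clock: 35.95
eef_pos: [0.6109, 0.2608, 0.1738]
eef_rot: [0.707, -0.02, -0.707, -0.02]
force: [1.0, -0.1, 0.9]
opening: 0.0484
```

```bash
python3 plan.py
```

```text
t35.95 tcp [610.9 260.8 173.8] yyaw -93.22 x [ 2.e-04  1.e-04 -1.e+00] F [ 1.   -0.09  0.85] M [-0.02   0.162 -0.049] open 48.4 q [ 0.366  0.346  1.747 -0.     1.049  1.993]
s 203.5 lat -0.17 dyaw 0.04 path -3.3 | F along 1.00 left -0.03 | Mz -0.049
```

Released. Lift straight up, then clear and look.

>>> move_arm([
  [-5,0,0],
  [-15,0,0],
  [-30,0,0],
  [-40,0,0],
  [-40,0,0],
  [-40,0,0],
  [0,0,0],
  [0,0,0],
], turn=[0,0,0,0,0,0,0,0], jaw=[0.4,0.4,0.4,0.4,0.4,0.4,0.4,0.4])

```text
clock: 36.95
eef_pos: [0.6106, 0.2607, 0.344]
eef_rot: [0.707, -0.02, -0.707, -0.02]
force: [0.3, 0.4, -0.8]
opening: 0.053
```

```bash
python3 - <<'E'
from h import *
st()
b=snap('side','side3'); a=snap('top','top3')
def crop(s,x0,y0,x1,y1,k): return cv2.resize(s['image'][y0:y1,x0:x1,::-1],None,fx=k,fy=k,interpolation=cv2.INTER_CUBIC)
c=crop(b,230,150,350,240,6); cv2.imwrite('pics/e1.png',np.clip(c.astype(float)*1.6,0,255).astype(np.uint8)); cv2.imwrite('pics/e2.png',a['image'][:,:,::-1])
E
```

```text
t36.95 tcp [610.6 260.7 344. ] yyaw -93.22 x [ 4.e-04  1.e-04 -1.e+00] F [ 0.3   0.38 -0.78] M [-0.008  0.057 -0.027] open 53.0 q [ 0.366  0.222  1.58  -0.     1.339  1.993]
```

View pics/e1.png

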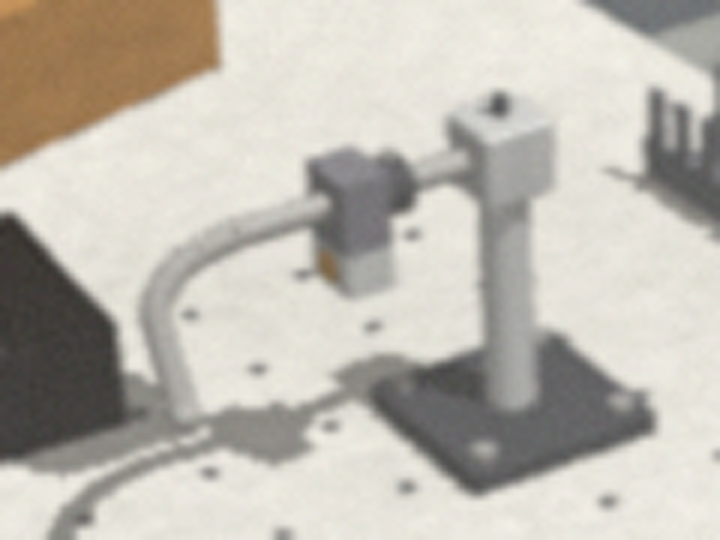

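View pics/e2.png

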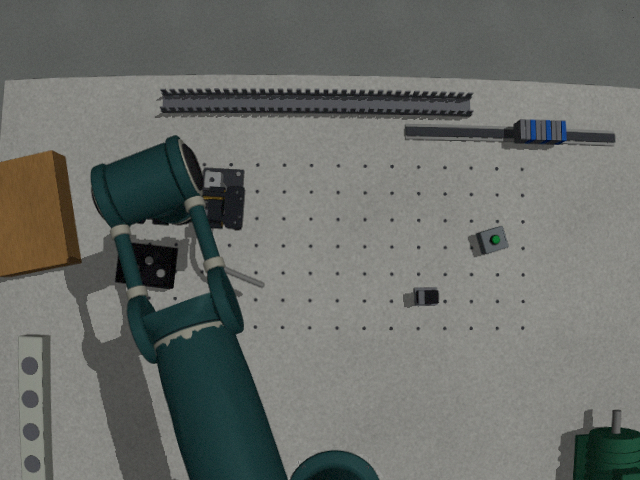

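>>> move_arm([
  [0,30,0],
  [0,50,0],
  [0,50,0],
  [0,50,0],
  [0,50,0],
  [0,30,0],
  [0,0,0],
  [0,0,0],
], turn=[0,0,0,0,0,0,0,0], jaw=[0.4,0.4,0.4,0.4,0.4,0.4,0.4,0.4])

```text
clock: 38.05
eef_pos: [0.5959, 0.0017, 0.3425]
eef_rot: [-0.706, 0.02, 0.708, 0.02]
force: [0.2, 0.2, 0.2]
opening: 0.0529
```

```bash
python3 - <<'E'
from h import *
st()
a=snap('top','top4')
def crop(s,x0,y0,x1,y1,k): return cv2.resize(s['image'][y0:y1,x0:x1,::-1],None,fx=k,fy=k,interpolation=cv2.INTER_CUBIC)
c=crop(a,180,160,280,300,4); cv2.imwrite('pics/f1.png',np.clip(c.astype(float)*1.5,0,255).astype(np.uint8))
W=cloud(a)*1000
for v in range(196,226): print(v,'%.0f'%W[v,212,0],' '.join('%4.0f'%z for z in W[v,198:226,2]))
E
```

```text
t38.05 tcp [595.9   1.7 342.5] yyaw -93.23 x [-2.e-03  7.e-04 -1.e+00] F [0.19 0.23 0.18] M [0.004 0.162 0.026] open 52.9 q [-3.900e-02  9.400e-02  1.729e+00  1.000e-03  1.320e+00  1.588e+00]
196 652    1    4    1    4   15   14   14    7   12   11   18    9  132  135  132  135  134  134   12   17   13   12   11   13   11   11   16    6
197 650   -3   -1   -1   14   12   15   16   12   16   11   14  129  142  137  136  133  132  127   11   14   10    8   11    6   15   14   14    7
198 647   -1    2    1    7   15    9    8   13   16   11   10  130  135  138  137  134  131    7    9   16   12   12   13   19   13   10    9    6
199 646   -5    1    3   13   11   17   10    9   11   10   11  133  134  136  132  134  136   14    8   11   14   15   12   12   18   12   14   10
200 644    1   -6    1    9   12   14   13   10   11    8   14  128  136  133  134  136  134   13   15   13   14   10   12    9   11    8   11   16
201 641   -2   -1   -2   10   12   14   18   15   15   10   11  133  133  134  139  137  135   10   14    9   12   15   11   10   14   13   12   15
202 640   -3   -2   
[... 2831 characters left out ...]
120  125  129  125  135  134  139  137  137  140  147  146  146  137  130  110  104    6    2    2   -2    1
222 599    1    2    2   -1    2    3   -0   -2   95   96  138  140  136  134  140  124  116  117  123  120  123  116  100    0   -5    3    6    2
223 597    2    3   -3   -7    0   -3    0   -2    3    3  134  134  138  136  132  129  110  109   -0   -2   -6   93   95   -7  nan    0    1   -6
224 595    1   -1   -1   -4   -2   -2   -2    3    4    1  134  136  nan  137  141  129    3    1    3    3   -3   -0   -2   -1   -0    5   -4   -1
225 593   -1    1   -1    1   -1   -1    0   -0   -6  128  134  138  138  133  134  125   -4   -0   -2   -4    1   -1    3    0   -1    0   -0    3
```

View pics/f1.png

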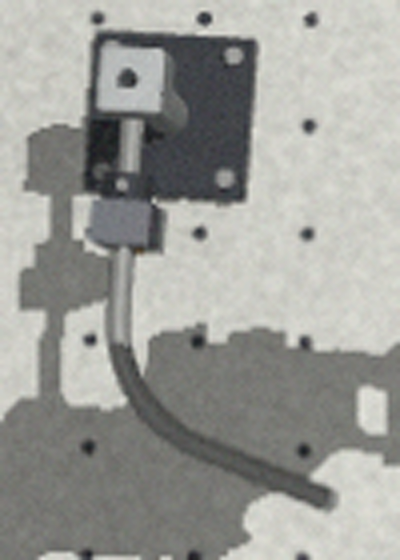

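```bash
python3 - <<'E'
from h import *
st(); print(bot.job_done())
E
```

```text
t38.10 tcp [596.    2.  342.8] yyaw -93.18 x [-1.5e-03  6.0e-04 -1.0e+00] F [ 0.08  0.54 -0.14] M [-0.001  0.145  0.033] open 52.5 q [-3.900e-02  9.400e-02  1.729e+00  1.000e-03  1.320e+00  1.588e+00]
the job is handed in; nothing more can be done
None
```

The clamp is on the rod's last leg, against the stop ring and let go. I handed the job in at 38.1 s of the 72 s allowed; the hand-in reported no verdict.

- **How it went:** I located the clamp and the rod with both cameras, gripped the clamp and threaded it onto the free leg. On the way I felt for the rod's sides at four places. It then went round the bend and along to the ring.
- **Forces:** While sliding and feeling, the wrist read at most about 2.5 N sideways against the rod. At the ring I held about 6.5–9 N for roughly two seconds, ending at 9.0 N, so slightly above the 8 N asked for. While it was pressed, up to about 4 N acted vertically as well. All these are wrist readings with about 0.5 N of noise, taken only at the end of each move, so short peaks between readings were not seen.
- **Last checks:** The final top view shows the clamp flush against the ring with no visible gap. Its top sits level at about 144.5 mm, which fits it hanging with the bore resting on the rod. The gripper was clear of everything. The relay, button box and parts bin looked unmoved in the top view taken after release, though the arm partly hid the bin and I did not measure any of them.
- **Disagreements:** The two cameras differed by about 1–1.5 mm on where the rod lies, and I settled that by feel. The ring was met about 0.5 mm before the place I had worked out.

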